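# Close a split casting mould and latch it over centre

### The job

Close the casting mould ready for pouring: push the loose half along its rods until you feel it press on the packing strip, without squeezing the strip by hand harder than about 15 N; hook the loop of the draw latch under the claw on that half and swing the latch lever over centre and fully down so that it squeezes the packing and keeps the halves clamped. Work by feel: never press on the mould or its latch with more than about 25 N, and leave the other things on the bench where they are.

Things in the scene. Friction and masses are not known exactly. Their poses are not given: they have to be found in the camera images.
- mould: casting mould: dark steel base plate 100 x 260 x 8 mm bolted to the bench, fixed grey iron half (90 x 95 x 51) on it, two guide rods (12 thick, x = +-32, z = 30, out to y = -130), latch on top. Origin: on the bench, at the parting plane, mid-width; z up, +y from the parting plane over the fixed half, x across; the loose half lies at -y. Both halves' tops: z = 60 mm
- push_face (a point): point on the outer face (faces -y) of the loose half's thrust plate, mid-width, 48 mm above the bench, 12 mm below its top edge and above the rods. The loose half slides stiffly (3 N), stays where left. Its block is 52 mm long; the 12 mm thrust plate stands 1.5 to 21.5 mm behind it on spacer screws, differently each time, so where this face ends up must be felt
- packing: black springy packing strip round three sides of the fixed half's parting face, 4 mm proud: the loose half meets it at a gap of 4 mm between the parting faces, and from there it pushes back with 18 N per mm. Origin and axes as the mould's
- latch_lever (a joint): latch lever, rad about its hinge. 0 = fully down on its stop, pointing along +y; 1.57 = upright; 2.15 = upper stop, leaning over toward the loose half. It carries the loop on a crank pin 16 mm from the hinge, 14 degrees below the lever's line. Stiff (0.045 N m), stays where left; passes over centre at about 0.28, from where the squeezed packing helps it home
- latch_loop (a joint): the U-shaped loop, rad on the lever's crank pin: this minus the lever's angle is the loop's slope, up positive, as it points to -y (about 0 when latched, 0.4 to 1.0 at the start). Stiff (0.04 N m): when the lever swings down the loop rises with it unless its bar is caught under the claw
- loop_bar (a point): centre of the cross bar at the loop's end: round steel 10 mm thick, along x; the loop is 62 mm wide, 42 mm clear between its legs; crank pin to bar centre 102 mm. With the half at the packing and the lever still raised, the bar comes down on the claw's floor 12 to 18 mm on the -y side of hook_home (7 clears the lip) and must be drawn back
- hook_home (a point): where the bar's centre lies when hooked, once the half is against the packing; fixed to the mould, y = -29, z = 75 mm. The claw, a hook 30 mm wide on the loose half, opens toward -y; with the half there: floor z = 70 mm, from 4 mm on the +y side of this point to 26 on the -y side; upright face 4 mm on the +y side; lip underside z = 83, top 88, ending 2 mm on the -y side
- lever_grip (a point): top of the lever's black round grip (18 mm thick, 48 mm long), 73 mm along the lever from its hinge and 12 mm above the lever's line when down
- lever_hinge (a point): hinge of the lever, mid-width, y = 60, z = 78 mm in the mould's frame; its axis is the mould's x
- oil_can: green oil can with a long spout, 68 x 85 x 176 mm, loose bystander; origin under its base
- scriber_tin: yellow tin of scribers, 69 x 69 x 128 mm, loose bystander; origin under its base
- bolt_m16: rusty bolt, 24 x 27 x 65 mm, standing loose, bystander; origin under its base

How it is judged:
On the way, in this order (a step that is already met when the one before it is completed fails the run):
1. the loose half has been pushed up until it presses on the packing strip (contact force) (contact force between packing and anything else above 1 N), for 0.2 s.
2. the bar of the loop is hooked: it lies in its seat under the lip of the claw (y of loop_bar in the frame of hook_home between -0.004 and 0.005 m and z of loop_bar in the frame of hook_home between -0.003 and 0.0045 m), for 0.2 s.
At the end, for the whole second after the job is handed in: Lever fully down (within 0.06 rad), the packing squeezed between the halves with over 15 N, and the bar of the loop in its seat under the lip of the claw (within 5 mm of its place) (all of step 2 and value of joint latch_lever below 0.06 rad and contact force between packing and anything else above 15 N); the robot touches nothing.
It fails at once if the packing is squeezed by hand with more than 15 N while the lever is still up (contact force between packing and anything else above 15 N and value of joint latch_lever above 1 rad).
It fails at once if the mould or its latch is pressed with more than 25 N (contact force between the fingers and mould above 25 N).
It fails at once if the oil can is moved by more than 20 mm (distance of oil_can from where it was at the start of the episode above 0.02 m).
It fails at once if the tin of scribers is moved by more than 20 mm (distance of scriber_tin from where it was at the start of the episode above 0.02 m).
It fails at once if the bolt is moved by more than 20 mm (distance of bolt_m16 from where it was at the start of the episode above 0.02 m).
It also fails if it takes over 67 s, if anything falls off the work surface, if the arm or the gripper's body presses on something with over 40 N, if the wrist force passes 120 N, or if a joint passes its speed limit or range.

### The arm

A 6-joint arm with a two-finger parallel gripper is mounted at the origin on a cart in front of the work surface, level with it; the furniture and walls round the work are solid. World frame = base frame: x ahead of the robot, y to its left, z up, the work surface at z = 0. Lengths are in m, angles in rad, forces in N, time in s.
With the tool pointing down it reaches from about 0.325 to 0.75 m from the base axis. Payload 7.6 kg.
Tool frame: the origin (TCP) lies between the finger pads; the fingertips stand 25 mm ahead of it and the grasp point (between the pads) lies 6 mm ahead of it; z points along the fingers, y is the direction in which the jaws open and shut (so a half turn about z gives the same grasp; the last joint's range is limited). The gripper opens to 85 mm and grips with 20 to 120 N. Pads are 22 mm wide; open, the fingers measure 114 mm over their backs; the gripper's body (76 mm by 85 mm) begins 54 mm behind the grasp point. The pads swing forward as they close: fully open they stand 13 mm farther back than shut.
Start: joints at [-1.379, 0.052, 1.401, -0, 1.689, -0.07], TCP at [0.136, -0.507, 0.256] pointing down, gripper open.
Joint ranges: [-2.9, 2.9], [-0.91, 2.17], [0.12, 2.37], [-1.06, 4.2], [0.26, 2.73], [-2.93, 2.93]. Speed limits (rad/s): [2.57, 2.57, 3.01, 3.14, 3.14, 3.14].

### API

Orientations are given as a 3x3 rotation matrix whose columns are the frame's x, y, z axes.
In Python, from bench import telemetry, eyes, ticket gives the robot as it stands. The module is installed in compiled form; this text tells all that it offers.
- The arm moves only by the tool jog_arm, never from a script. Its argument "targets" is a list of rows, each a list of 3 entries, a list of its own where there are three numbers: the opening, from 0 (shut) to 1 (fully open), then the shift along the world's x, y, z in units of 0.5 m (1.0 is 0.5 m), then the turn, a rotation vector about the world's x, y, z in units of 90 degrees (1.0 is 90 degrees). A call has 1 to 20 rows; each row is the pose to reach, as a shift and turn from the pose measured when the call began; what a row does not reach only later rows make up. A row lasts 1/12 s, in which the tool goes at most 41.7 mm and 7.16 degrees, less where a joint would pass 70% of its speed; a pose out of reach is approached as far as the arm can. A call with a number of a shift or a turn outside -1 to 1 is refused whole. A call with a gripper value outside its range is refused whole. The fingers move at their own pace and stop on an object; "grip_force" is the grip in N (left out, the last holds). Time passes only in rows, so rows that repeat a pose let the fingers close. It gives the time, the measured TCP pose, the force and the opening at its end, in the units of the state.
- telemetry.get_state(): the state, without advancing time (a new reading comes with each control period).
- eyes.capture(name): name is "scene" or "top" or "wrist"; returns the picture (420x560x3 uint8, red, green, blue); there is no depth.
- eyes.calibration(name): a dict with "mtx" (3x3 intrinsics, pixels), "k1" (the pictures are not rectified: a ray, as slopes to the right and down, at radius r is drawn at 1 + k1 r^2 times it, then the intrinsics apply), "position" and "attitude" of the camera in the world. Camera axes: x right, y up, looking along -z (the intrinsics and any distortion apply to the point x, -y, -z); pixel columns grow to the right and rows downward; lengths in m; the calibration is good to about 2 mm. A picture is of the moment at which its call begins: read the wrist's pose just before it. calibration takes no time and is no camera call; for the wrist camera it gives the pose at the moment of the call.
- ticket.hand_in(): hands the job in, once; it reports no verdict.
The state is a dict: "time": time; "joint_positions": joint angles; "dq": joint speeds; "effort": joint torques, N m; "tool_pos": TCP position; "tcp_rot": TCP orientation; "force": force on the tool from outside, world axes, zero at the start; "torque": the same for the moment, N m; "finger_gap": finger opening in m.
Only numpy, scipy, OpenCV 4.12 (cv2) and the standard library are available. Lean on these libraries where they do the work, as an engineer would, in place of code of your own. Each camera call takes 0.05 s, during which the arm holds its last target.

## Working session

There is one attempt and no reset: what is moved stays moved. The work goes in short steps, Python scripts to look and compute and a tool call to move; the robot and the scene stay as the last step left them, time stands still between calls to the robot, and variables do not carry over. Pictures are saved under pics/ and viewed, and the job is handed in when it is done.

Besides the shell and the picture viewer there is one more tool, called after "Emit:" by a JSON object that holds its "fn" and its "kwargs", one argument or row to a line. jog_arm: Moves the arm, as the interface text tells. Shifts and turns lie within -1 to 1; 1 stands for 0.5 m of shift or 90 degrees of turn. Its arguments: {"type":"object","properties":{"targets":{"type":"array","items":{"type":"array"}},"grip_force":{"type":"number"}},"required":["targets"]}

```bash
mkdir -p pics; cat > h.py <<'E'
import numpy as np, cv2
from bench import telemetry, eyes, ticket
def st():
    s=telemetry.get_state(); print({k:np.round(s[k],4).tolist() for k in ("time","tool_pos","tcp_rot","force","torque","finger_gap","joint_positions")}); return s
def cap(n,f):
    im=eyes.capture(n); cv2.imwrite(f'pics/{f}.png',cv2.cvtColor(im,cv2.COLOR_RGB2BGR)); return im
def ray(c,px):
    K=np.array(c['mtx']);d=np.array([(px[0]-K[0,2])/K[0,0],(px[1]-K[1,2])/K[1,1]])
    u=d.copy()
    for _ in range(20): u=d/(1+c['k1']*(u@u))
    R=np.array(c['attitude']); v=R@np.array([u[0],-u[1],-1]); return np.array(c['position']),v
def onz(c,px,z):
    o,v=ray(c,px); return o+v*(z-o[2])/v[2]
def proj(c,P):
    R=np.array(c['attitude']);q=R.T@(np.asarray(P)-np.array(c['position']));u=np.array([q[0],-q[1]])/-q[2]
    u=u*(1+c['k1']*(u@u));K=np.array(c['mtx']);return np.array([K[0,0]*u[0]+K[0,2],K[1,1]*u[1]+K[1,2]])
E
python3 - <<'E'
from h import *
st()
for n in("scene","top"):
    cap(n,n+'0'); c=eyes.calibration(n); print(n,c)
E
```

```text
{'time': 0.0, 'tool_pos': [0.1359, -0.5068, 0.2554], 'tcp_rot': [[0.9659, 0.2588, -0.0002], [0.2588, -0.9659, 0.0016], [0.0002, -0.0016, -1.0]], 'force': [0.4035, -0.4271, -0.0815], 'torque': [-0.0315, -0.0616, 0.0283], 'finger_gap': 0.0852, 'joint_positions': [-1.3793, 0.0529, 1.4018, 0.0001, 1.6886, -0.0703]}
scene {'mtx': array([[475.03760389,   0.        , 280.37031503],
       [  0.        , 475.03760389, 210.79620097],
       [  0.        ,   0.        ,   1.        ]]), 'k1': -0.010754092745367967, 'position': array([ 0.24857009, -0.58425641,  0.71689931]), 'attitude': array([[ 0.90294611,  0.27085751, -0.33365332],
       [-0.42934827,  0.60227563, -0.67299638],
       [ 0.01866514,  0.75093294,  0.66011464]])}
top {'mtx': array([[491.15580642,   0.        , 272.32533953],
       [  0.        , 491.15580642, 207.46814184],
       [  0.        ,   0.        ,   1.        ]]), 'k1': -0.146641262516989, 'position': array([0.46646021, 0.04025949, 0.96644354]), 'attitude': array([[ 0.00499807,  0.99282212, -0.11949582],
       [-0.99995084,  0.00393869, -0.00909993],
       [-0.00856395,  0.11953543,  0.992793  ]])}
```

View pics/scene0.png

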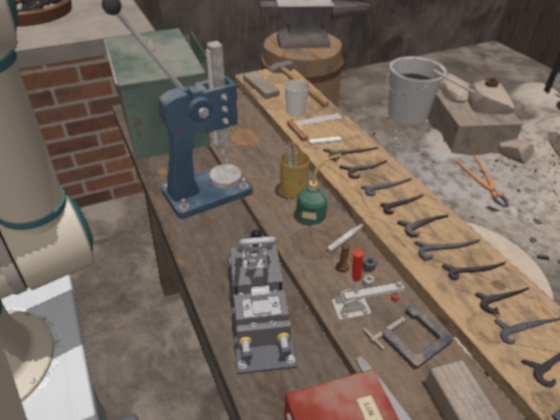

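View pics/top0.png

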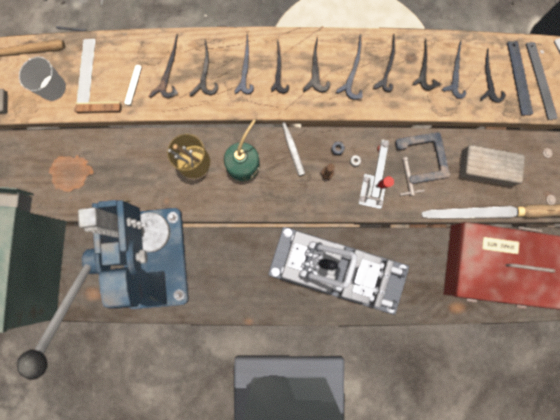

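```bash
python3 - <<'E'
import cv2
a=cv2.imread('pics/scene0.png')[220:380,210:320]; cv2.imwrite('pics/s0z.png',cv2.resize(a,None,fx=3.7,fy=3.7,interpolation=2))
a=cv2.imread('pics/top0.png')[215:325,260:420]; cv2.imwrite('pics/t0z.png',cv2.resize(a,None,fx=5,fy=5,interpolation=2))
E
```

```text
(no output)
```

View pics/s0z.png

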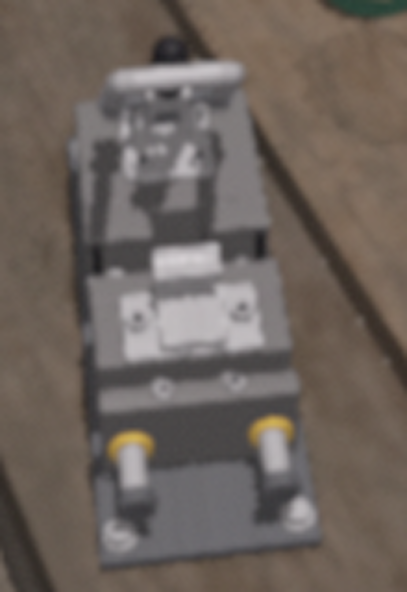

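View pics/t0z.png

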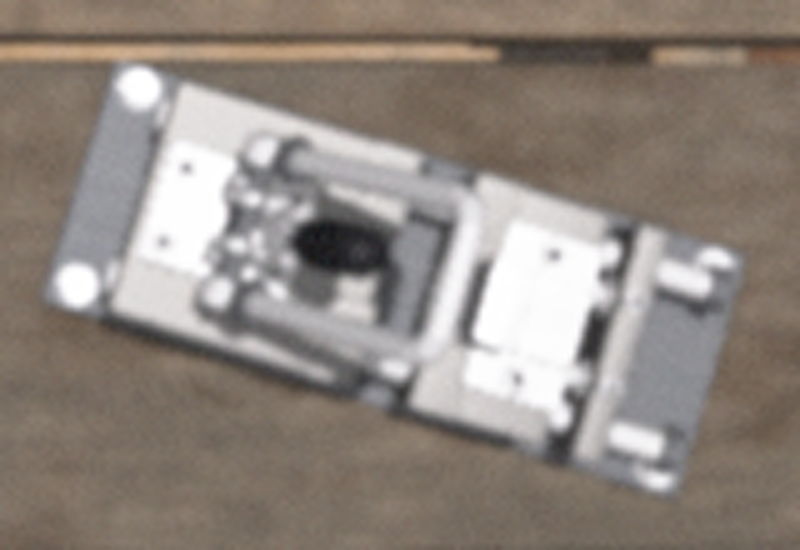

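```bash
python3 - <<'E'
from h import *
c=eyes.calibration('top')
z=lambda p:(260+(p[0]+.5)/5-.5,215+(p[1]+.5)/5-.5)
C={k:onz(c,z(p),h) for k,p,h in [('LT',(115,65),.008),('LB',(45,303),.008),('RT',(745,258),.008),('RB',(678,494),.008),('hbT',(182,83),.06),('hbB',(110,312),.06),('pT',(422,160),.06),('pB',(355,385),.06),('lT',(478,178),.06),('lB',(408,400),.06),('plT',(660,228),.06),('plB',(600,462),.06),('sT',(635,225),.06),('sB',(575,455),.06)]}
for k in C: print(k,C[k].round(4))
cen=sum(C[k] for k in('LT','LB','RT','RB'))/4
y=(C['LT']+C['LB']-C['RT']-C['RB'])/2; L=np.linalg.norm(y); yh=y/L; xh=np.array([yh[1],-yh[0],0])
print('cen',cen,'len',L,'w',np.linalg.norm(C['LT']-C['LB']),'yaw of y',np.degrees(np.arctan2(yh[1],yh[0])))
for k in C: d=C[k]-cen; print(k,(d@xh).round(4),(d@yh).round(4))
E
```

```text
LT [0.5422 0.0287 0.008 ]
LB [0.4495 0.0556 0.008 ]
RT [ 0.467  -0.2186  0.008 ]
RB [ 0.3755 -0.1908  0.008 ]
hbT [0.5315 0.0046 0.06  ]
hbB [0.4473 0.0309 0.06  ]
pT [ 0.5033 -0.0841  0.06  ]
pB [ 0.4208 -0.0589  0.06  ]
lT [ 0.4967 -0.1049  0.06  ]
lB [ 0.4153 -0.0784  0.06  ]
plT [ 0.4781 -0.1727  0.06  ]
plB [ 0.3924 -0.1492  0.06  ]
sT [ 0.4793 -0.1633  0.06  ]
sB [ 0.395 -0.14   0.06 ]
cen [ 0.45854103 -0.08124727  0.008     ] len 0.2578948943384952 w 0.09653135562350282 yaw of y 73.1695646560443
LT 0.0483 0.1295
LB -0.0483 0.1284
RT 0.0478 -0.129
RB -0.0478 -0.1289
hbT 0.045 0.1033
hbB -0.0433 0.1041
pT 0.0437 0.0102
pB -0.0426 0.0105
lT 0.0434 -0.0116
lB -0.0422 -0.0098
plT 0.0452 -0.0818
plB -0.0437 -0.0842
sT 0.0436 -0.0725
sB -0.0438 -0.0746
```

```bash
cat >> h.py <<'E'
O=np.array([0.4613,-0.0722,0]); yaw=np.radians(73.17)
yh=np.array([np.cos(yaw),np.sin(yaw),0]); xh=np.array([yh[1],-yh[0],0])
M=np.column_stack([xh,yh,[0,0,1]])
def m2w(p): return O+M@np.asarray(p)
def w2m(p): return M.T@(np.asarray(p)-O)
def tri(rays):
    A=np.zeros((3,3));b=np.zeros(3)
    for o,v in rays:
        v=v/np.linalg.norm(v);P=np.eye(3)-np.outer(v,v);A+=P;b+=P@o
    p=np.linalg.solve(A,b); return p,[np.linalg.norm((np.eye(3)-np.outer(v,v)/(v@v))@(p-o)) for o,v in rays]
E
python3 - <<'E'
from h import *
t=eyes.calibration('top');s=eyes.calibration('scene')
zt=lambda p:(260+(p[0]+.5)/5-.5,215+(p[1]+.5)/5-.5)
zs=lambda p:(210+(p[0]+.5)/3.7-.5,220+(p[1]+.5)/3.7-.5)
for nm,a,b in [('barR',(468,195),(240,72)),('barL',(425,352),(110,80)),('barmid',(455,275),(175,75)),('grip',(340,248),(170,50)),
   ('claw lip?',(545,292),(190,258))]:
    p,e=tri([ray(t,zt(a)),ray(s,zs(b))]); print(nm,p.round(4),w2m(p).round(4),np.round(e,4))
for P in ([0,0,.06],[-.045,0,.06],[.045,0,.06],[-.045,.095,.06],[.045,.095,.06],[.032,-.13,.03],[-.032,-.13,.03],[-.05,-.14,.008],[.05,-.14,.008]):
    q=proj(s,m2w(P)); q2=proj(t,m2w(P)); print(P,((q-[209.5,219.5])*3.7).round(),((q2-[259.5,214.5])*5).round())
E
```

```text
barR [ 0.4873 -0.0842  0.168 ] [ 0.0284 -0.0039  0.168 ] [0.0003 0.0003]
barL [ 0.4344 -0.0686  0.1708] [-0.0268 -0.0043  0.1708] [0.0027 0.0027]
barmid [ 0.4601 -0.0785  0.1723] [ 0.0007 -0.0064  0.1723] [0.0017 0.0017]
grip [ 0.4704 -0.044   0.1528] [0.0005 0.0297 0.1528] [0.0001 0.0001]
claw lip? [ 0.4511 -0.1205  0.099 ] [ 0.0042 -0.0492  0.099 ] [0.0044 0.0044]
[0, 0, 0.06] [179. 231.] [391. 275.]
[-0.045, 0, 0.06] [ 86. 241.] [356. 393.]
[0.045, 0, 0.06] [271. 222.] [425. 158.]
[-0.045, 0.095, 0.06] [ 72. 100.] [108. 317.]
[0.045, 0.095, 0.06] [244.  84.] [179.  83.]
[0.032, -0.13, 0.03] [286. 493.] [729. 292.]
[-0.032, -0.13, 0.03] [142. 511.] [683. 454.]
[-0.05, -0.14, 0.008] [105. 563.] [681. 501.]
[0.05, -0.14, 0.008] [328. 535.] [751. 254.]
```

```bash
cat >> h.py <<'E'
def go(p,tilt=0):
    """jog numbers from current pose to mould-frame TCP point p, tool x along mould +y, tool down; tilt deg about mould x"""
    from scipy.spatial.transform import Rotation as Ro
    s=telemetry.get_state(); d=(m2w(p)-np.array(s['tool_pos']))/.5
    R=Ro.from_rotvec(np.radians(tilt)*xh).as_matrix()@np.column_stack([yh,xh,[0,0,-1]])
    r=Ro.from_matrix(R@np.array(s['tcp_rot']).T).as_rotvec()/(np.pi/2)
    print('shift',d.round(4).tolist(),'turn',r.round(4).tolist())
def ms():
    s=telemetry.get_state(); print('t',round(s['time'],2),'tcp_m',(w2m(s['tool_pos'])*1000).round(2),'F_m',(M.T@np.array(s['force'])).round(2),'gap',round(s['finger_gap'],4))
E
python3 - <<'E'
from h import *
go([0,-.125,.25]);go([0,-.125,.07]); print((yh*.1/.5).round(4))
E
```

```text
shift [0.5785, 0.6301, -0.0111] turn [-0.0007, -0.0006, 0.6463]
shift [0.5785, 0.6301, -0.3711] turn [-0.0007, -0.0006, 0.6463]
[0.0579 0.1914 0.    ]
```

Emit:
{"fn": "jog_arm", "kwargs": {
  "targets": [
    [0, [0.5785, 0.6301, -0.011], [0, 0, 0.6463]],
    [0, [0.5785, 0.6301, -0.011], [0, 0, 0.6463]],
    [0, [0.5785, 0.6301, -0.011], [0, 0, 0.6463]],
    [0, [0.5785, 0.6301, -0.011], [0, 0, 0.6463]],
    [0, [0.5785, 0.6301, -0.011], [0, 0, 0.6463]],
    [0, [0.5785, 0.6301, -0.011], [0, 0, 0.6463]],
    [0, [0.5785, 0.6301, -0.011], [0, 0, 0.6463]],
    [0, [0.5785, 0.6301, -0.011], [0, 0, 0.6463]],
    [0, [0.5785, 0.6301, -0.011], [0, 0, 0.6463]],
    [0, [0.5785, 0.6301, -0.011], [0, 0, 0.6463]],
    [0, [0.5785, 0.6301, -0.011], [0, 0, 0.6463]],
    [0, [0.5785, 0.6301, -0.011], [0, 0, 0.6463]],
    [0, [0.5785, 0.6301, -0.011], [0, 0, 0.6463]],
    [0, [0.5785, 0.6301, -0.011], [0, 0, 0.6463]]
  ],
  "grip_force": 40
}}

```text
time: 1.27
tool_pos: [0.4245, -0.1926, 0.2499]
tcp_rot: [[0.291, 0.957, -0.002], [0.957, -0.291, 0.0], [-0.0, -0.002, -1.0]]
force: [-0.8, -0.3, -0.5]
finger_gap: -0.0002
```

```bash
python3 - <<'E'
from h import *
st();ms();cap('wrist','w1');print(eyes.calibration('wrist'));go([0,-.125,.25]);go([0,-.125,.07])
E
```

```text
{'time': 1.2667, 'tool_pos': [0.4245, -0.1926, 0.2499], 'tcp_rot': [[0.2905, 0.9569, -0.002], [0.9569, -0.2905, 0.0003], [-0.0002, -0.002, -1.0]], 'force': [-0.8321, -0.303, -0.5003], 'torque': [-0.0475, -0.004, 0.07], 'finger_gap': -0.0002, 'joint_positions': [-0.5048, -0.1126, 1.5748, -0.0007, 1.6813, -0.2101]}
t 1.27 tcp_m [  -0.38 -125.9   249.87] F_m [-0.71 -0.53 -0.5 ] gap -0.0002
{'mtx': array([[354.4514637 ,   0.        , 283.04561251],
       [  0.        , 354.4514637 , 209.5526929 ],
       [  0.        ,   0.        ,   1.        ]]), 'k1': -0.07116296812473567, 'position': array([ 0.44332087, -0.12944001,  0.36825628]), 'attitude': array([[ 9.56713663e-01,  2.80687957e-01,  7.68975861e-02],
       [-2.91029286e-01,  9.23580107e-01,  2.49603166e-01],
       [-9.60478134e-04, -2.61178209e-01,  9.65290123e-01]])}
shift [0.0014, 0.002, 0.0001] turn [-0.0002, -0.0011, 0.0012]
shift [0.0014, 0.002, -0.3599] turn [-0.0002, -0.0011, 0.0012]
```

View pics/w1.png

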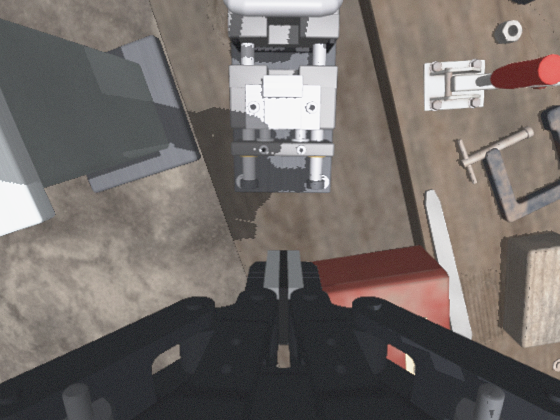

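```bash
python3 - <<'E'
from h import *
go([0,-.13,.12],15);go([0,-.13,.0695],15)
E
```

```text
shift [-0.0015, -0.0076, -0.2599] turn [0.1593, -0.0495, 0.001]
shift [-0.0015, -0.0076, -0.3609] turn [0.1593, -0.0495, 0.001]
```

Emit:
{"fn": "jog_arm", "kwargs": {
  "targets": [
    [0, [-0.0015, -0.0076, -0.08], [0.1593, -0.0495, 0]],
    [0, [-0.0015, -0.0076, -0.16], [0.1593, -0.0495, 0]],
    [0, [-0.0015, -0.0076, -0.23], [0.1593, -0.0495, 0]],
    [0, [-0.0015, -0.0076, -0.29], [0.1593, -0.0495, 0]],
    [0, [-0.0015, -0.0076, -0.34], [0.1593, -0.0495, 0]],
    [0, [-0.0015, -0.0076, -0.361], [0.1593, -0.0495, 0]],
    [0, [-0.0015, -0.0076, -0.361], [0.1593, -0.0495, 0]],
    [0, [-0.0015, -0.0076, -0.361], [0.1593, -0.0495, 0]]
  ]
}}

```text
time: 1.98
tool_pos: [0.4237, -0.1974, 0.0704]
tcp_rot: [[0.282, 0.956, 0.076], [0.924, -0.292, 0.247], [0.259, 0.0, -0.966]]
force: [0.5, 0.5, 0.9]
finger_gap: -0.0001
```

```bash
python3 - <<'E'
from h import *
ms();go([0,-.13,.0695],15);go([0,-.112,.0695],15);
cap('scene','s2');cap('wrist','w2')
E
```

```text
t 1.98 tcp_m [   0.26 -130.74   70.35] F_m [0.36 0.68 0.94] gap -0.0001
shift [-0.0001, 0.0016, -0.0017] turn [0.0002, 0.0003, 0.0017]
shift [0.0104, 0.036, -0.0017] turn [0.0002, 0.0003, 0.0017]
```

View pics/s2.png

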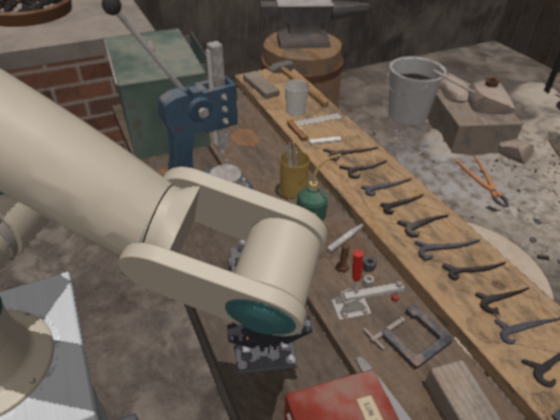

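View pics/w2.png

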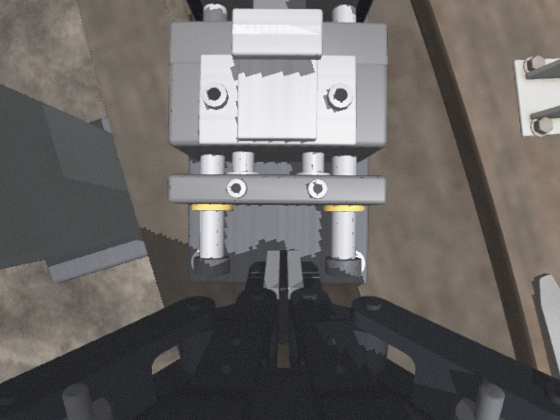

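```bash
python3 - <<'E'
from h import *
c=eyes.calibration('wrist')
for n,p,z in [('plate out edge',(277,194),.06),('plate in edge',(277,176),.06),('pL',(169,185),.06),('pR',(386,185),.06),('blk back',(277,146),.06),('clawlip back',(277,53),.088),('clawlip front?',(277,10),.088),('lipL',(232,30),.088),('lipR',(323,30),.088)]:
    print(n,(w2m(onz(c,p,z))*1000).round(1))
for p in ([0,.0,.06],[-.05,-.14,.008],[.05,-.14,.008],[.032,-.13,.03]): print(proj(c,m2w(p)).round())
E
```

```text
plate out edge [ -1.6 -91.3  60. ]
plate in edge [ -1.6 -84.   60. ]
pL [-45.5 -87.5  60. ]
pR [ 42.6 -87.6  60. ]
blk back [ -1.6 -71.9  60. ]
clawlip back [ -1.2 -46.   88. ]
clawlip front? [ -1.2 -31.3  88. ]
lipL [-16.1 -38.1  88. ]
lipR [ 14.  -38.2  88. ]
[281. -25.]
[191. 286.]
[371. 286.]
[346. 275.]
```

Emit:
{"fn": "jog_arm", "kwargs": {
  "targets": [
    [0, [0.004, 0.014, -0.001], [0, 0, 0]],
    [0, [0.0092, 0.032, -0.0017], [0, 0, 0.0]],
    [0, [0.0092, 0.032, -0.0017], [0, 0, 0.0]],
    [0, [0.0092, 0.032, -0.0017], [0, 0, 0.0]]
  ]
}}

```text
time: 2.42
tool_pos: [0.4295, -0.1809, 0.0712]
tcp_rot: [[0.279, 0.957, 0.078], [0.925, -0.29, 0.245], [0.257, 0.004, -0.966]]
force: [-0.3, -0.2, -0.9]
finger_gap: 0.0001
```

```bash
python3 - <<'E'
from h import *
ms()
E
```

```text
t 2.42 tcp_m [   1.06 -113.28   71.22] F_m [-0.23 -0.27 -0.87] gap 0.0001
```

Emit:
{"fn": "jog_arm", "kwargs": {
  "targets": [
    [0, [0.0012, 0.0038, 0], [0, 0, 0]],
    [0, [0.0023, 0.0077, 0], [0, 0, 0.0]],
    [0, [0.0023, 0.0077, 0], [0, 0, 0.0]]
  ]
}}

```text
time: 2.67
tool_pos: [0.4308, -0.1771, 0.0714]
tcp_rot: [[0.279, 0.957, 0.079], [0.925, -0.29, 0.245], [0.257, 0.004, -0.966]]
force: [0.2, -1.6, -0.1]
finger_gap: -0.0002
```

```bash
python3 - <<'E'
from h import *
ms()
E
```

```text
t 2.67 tcp_m [   1.14 -109.2    71.36] F_m [ 0.63 -1.43 -0.07] gap -0.0002
```

Emit:
{"fn": "jog_arm", "kwargs": {
  "targets": [
    [0, [0.0009, 0.0029, -0.001], [0, 0, 0]],
    [0, [0.0017, 0.0057, -0.003], [0, 0, 0.0]],
    [0, [0.0017, 0.0057, -0.003], [0, 0, 0.0]]
  ]
}}

```text
time: 2.92
tool_pos: [0.4319, -0.1742, 0.0699]
tcp_rot: [[0.279, 0.957, 0.079], [0.925, -0.29, 0.245], [0.257, 0.005, -0.966]]
force: [0.5, -1.0, 1.9]
finger_gap: -0.0003
```

```bash
python3 - <<'E'
from h import *
ms()
E
```

```text
t 2.92 tcp_m [   1.36 -106.18   69.93] F_m [ 0.74 -0.81  1.94] gap -0.0003
```

Emit:
{"fn": "jog_arm", "kwargs": {
  "targets": [
    [0, [0.0009, 0.0029, 0], [0, 0, 0]],
    [0, [0.0017, 0.0057, 0], [0, 0, 0.0]],
    [0, [0.0017, 0.0057, 0], [0, 0, 0.0]]
  ]
}}

```text
time: 3.17
tool_pos: [0.4328, -0.1711, 0.07]
tcp_rot: [[0.279, 0.957, 0.079], [0.925, -0.29, 0.245], [0.257, 0.005, -0.966]]
force: [-0.4, -2.1, 1.4]
finger_gap: -0.0002
```

```bash
python3 - <<'E'
from h import *
ms()
E
```

```text
t 3.17 tcp_m [   1.4  -102.94   69.95] F_m [ 0.26 -2.09  1.36] gap -0.0002
```

Emit:
{"fn": "jog_arm", "kwargs": {
  "targets": [
    [0, [0.0009, 0.0029, 0], [0, 0, 0]],
    [0, [0.0017, 0.0057, 0], [0, 0, 0.0]],
    [0, [0.0017, 0.0057, 0], [0, 0, 0.0]]
  ]
}}

```text
time: 3.42
tool_pos: [0.4338, -0.168, 0.0699]
tcp_rot: [[0.279, 0.957, 0.08], [0.925, -0.29, 0.245], [0.257, 0.005, -0.966]]
force: [0.1, -1.5, 0.5]
finger_gap: 0.0002
```

```bash
python3 - <<'E'
from h import *
ms()
E
```

```text
t 3.42 tcp_m [  1.4  -99.65  69.94] F_m [ 0.54 -1.37  0.52] gap 0.0002
```

```bash
python3 - <<'E'
from h import *
ms();im=cap('wrist','w3');c=eyes.calibration('wrist');print(proj(c,m2w([0,-.031,.088])),proj(c,m2w([0,0,.06])))
E
```

```text
t 3.42 tcp_m [  1.4  -99.65  69.94] F_m [ 0.54 -1.37  0.52] gap 0.0002
[280.46585645  99.21323866] [280.57066723  44.89561697]
```

View pics/w3.png

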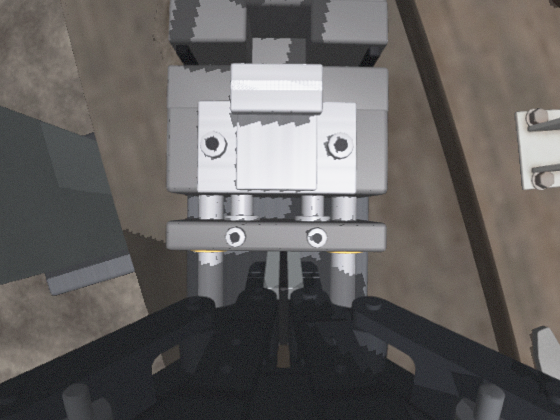

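```bash
python3 - <<'E'
from h import *
c=eyes.calibration('wrist')
for n,p,z in [('fixed front',(210,43),.06),('loose front',(210,66),.06),('loose back',(277,192),.06),('lip back',(277,113),.088),('lip back',(277,97),.088),('plate in',(277,222),.06),('plate out',(277,240),.06),('x',(167,150),.06),('x',(386,150),.06)]:
    print(n,(w2m(onz(c,p,z))*1000).round(1))
E
```

```text
fixed front [-28.6   0.9  60. ]
loose front [-28.5  -8.6  60. ]
loose back [ -1.4 -59.6  60. ]
lip back [ -1.1 -35.5  88. ]
lip back [ -1.1 -30.3  88. ]
plate in [ -1.4 -71.5  60. ]
plate out [ -1.4 -78.7  60. ]
x [-45.6 -42.7  60. ]
x [ 42.4 -42.6  60. ]
```

```bash
sed -i 's/^O=np.array.*/O=np.array([0.4599,-0.0718,0])/' h.py
```

Emit:
{"fn": "jog_arm", "kwargs": {
  "targets": [
    [0, [0.0009, 0.0029, 0], [0, 0, 0]],
    [0, [0.0017, 0.0057, 0], [0, 0, 0.0]],
    [0, [0.0017, 0.0057, 0], [0, 0, 0.0]]
  ]
}}

```text
time: 3.72
tool_pos: [0.4347, -0.1649, 0.0699]
tcp_rot: [[0.279, 0.957, 0.08], [0.925, -0.29, 0.245], [0.258, 0.005, -0.966]]
force: [0.6, -1.7, 1.4]
finger_gap: 0.0001
```

Emit:
{"fn": "jog_arm", "kwargs": {
  "targets": [
    [0, [0.0003, 0.001, 0], [0, 0, 0]],
    [0, [0.0003, 0.001, 0], [0, 0, 0]]
  ]
}}

```text
time: 3.88
tool_pos: [0.4349, -0.1643, 0.0699]
tcp_rot: [[0.278, 0.957, 0.08], [0.925, -0.29, 0.245], [0.258, 0.006, -0.966]]
force: [-0.4, -1.7, 0.8]
finger_gap: -0.0
```

Emit:
{"fn": "jog_arm", "kwargs": {
  "targets": [
    [0, [0.0003, 0.001, 0], [0, 0, 0]],
    [0, [0.0003, 0.001, 0], [0, 0, 0]]
  ]
}}

```text
time: 4.05
tool_pos: [0.4351, -0.1637, 0.0699]
tcp_rot: [[0.278, 0.957, 0.08], [0.925, -0.29, 0.245], [0.258, 0.005, -0.966]]
force: [0.4, -1.8, 1.4]
finger_gap: -0.0002
```

```bash
python3 - <<'E'
from h import *
ms()
E
```

```text
Traceback (most recent call last):
  File "h.py", line 18, in <module>
    yh=np.array([np.cos(yaw),np.sin(yaw),0]); xh=np.array([yh[1],-yh[0],0])
                        ^^^
NameError: name 'yaw' is not defined
```

```bash
sed -i 's/^O=np.array.*/O=np.array([0.4599,-0.0718,0]); yaw=np.radians(73.17)/' h.py; python3 -c "from h import *;ms()"
```

```text
t 4.05 tcp_m [  2.87 -95.18  69.92] F_m [ 0.86 -1.62  1.37] gap -0.0002
```

Emit:
{"fn": "jog_arm", "kwargs": {
  "targets": [
    [0, [0.0003, 0.001, 0], [0, 0, 0]],
    [0, [0.0003, 0.001, 0], [0, 0, 0]]
  ]
}}

```text
time: 4.22
tool_pos: [0.4353, -0.1632, 0.0699]
tcp_rot: [[0.278, 0.957, 0.08], [0.925, -0.29, 0.245], [0.258, 0.006, -0.966]]
force: [-0.3, -2.2, 0.5]
finger_gap: 0.0001
```

Emit:
{"fn": "jog_arm", "kwargs": {
  "targets": [
    [0, [0.0003, 0.001, 0], [0, 0, 0]],
    [0, [0.0003, 0.001, 0], [0, 0, 0]]
  ]
}}

```text
time: 4.38
tool_pos: [0.4354, -0.1627, 0.07]
tcp_rot: [[0.278, 0.957, 0.08], [0.925, -0.29, 0.245], [0.258, 0.006, -0.966]]
force: [0.8, -3.4, 1.2]
finger_gap: -0.0002
```

Emit:
{"fn": "jog_arm", "kwargs": {
  "targets": [
    [0, [0.0002, 0.0006, 0], [0, 0, 0]],
    [0, [0.0002, 0.0006, 0], [0, 0, 0]]
  ]
}}

```text
time: 4.55
tool_pos: [0.4355, -0.1626, 0.07]
tcp_rot: [[0.279, 0.957, 0.08], [0.925, -0.29, 0.245], [0.257, 0.006, -0.966]]
force: [-1.2, -4.4, 1.5]
finger_gap: 0.0001
```

Emit:
{"fn": "jog_arm", "kwargs": {
  "targets": [
    [0, [0.0002, 0.0006, 0], [0, 0, 0]],
    [0, [0.0002, 0.0006, 0], [0, 0, 0]]
  ]
}}

```text
time: 4.72
tool_pos: [0.4355, -0.1625, 0.0699]
tcp_rot: [[0.279, 0.957, 0.08], [0.925, -0.29, 0.244], [0.257, 0.006, -0.966]]
force: [-1.6, -4.7, 0.8]
finger_gap: -0.0
```

Emit:
{"fn": "jog_arm", "kwargs": {
  "targets": [
    [0, [0.0002, 0.0006, 0], [0, 0, 0]],
    [0, [0.0002, 0.0006, 0], [0, 0, 0]]
  ]
}}

```text
time: 4.88
tool_pos: [0.4355, -0.1625, 0.07]
tcp_rot: [[0.279, 0.957, 0.079], [0.926, -0.29, 0.244], [0.256, 0.006, -0.967]]
force: [-1.2, -4.5, 0.9]
finger_gap: 0.0001
```

Emit:
{"fn": "jog_arm", "kwargs": {
  "targets": [
    [0, [0.0004, 0.0014, 0], [0, 0, 0]],
    [0, [0.0004, 0.0014, 0], [0, 0, 0]],
    [0, [0.0004, 0.0014, 0], [0, 0, 0]]
  ]
}}

```text
time: 5.13
tool_pos: [0.4356, -0.1623, 0.07]
tcp_rot: [[0.279, 0.957, 0.079], [0.926, -0.29, 0.243], [0.255, 0.006, -0.967]]
force: [-2.1, -6.6, 0.3]
finger_gap: 0.0002
```

```bash
python3 -c "from h import *;ms()"
```

```text
t 5.13 tcp_m [  2.93 -93.65  69.98] F_m [-0.06 -6.96  0.25] gap 0.0002
```

Emit:
{"fn": "jog_arm", "kwargs": {
  "targets": [
    [0, [0.0006, 0.002, 0], [0, 0, 0]],
    [0, [0.0006, 0.002, 0], [0, 0, 0]],
    [0, [0.0006, 0.002, 0], [0, 0, 0]],
    [0, [0.0006, 0.002, 0], [0, 0, 0]]
  ]
}}

```text
time: 5.47
tool_pos: [0.4357, -0.1621, 0.07]
tcp_rot: [[0.28, 0.957, 0.079], [0.926, -0.29, 0.241], [0.253, 0.006, -0.967]]
force: [-2.2, -7.2, 0.5]
finger_gap: 0.0003
```

```bash
python3 - <<'E'
from h import *
ms();im=cap('wrist','w4');c=eyes.calibration('wrist')
go([0,-.13,.0695],15);go([0,-.13,.21],15);
E
```

```text
t 5.47 tcp_m [  2.95 -93.42  70.  ] F_m [ 0.02 -7.57  0.47] gap 0.0003
shift [-0.0268, -0.0683, -0.001] turn [0.0046, 0.0025, 0.0006]
shift [-0.0268, -0.0683, 0.28] turn [0.0046, 0.0025, 0.0006]
```

View pics/w4.png

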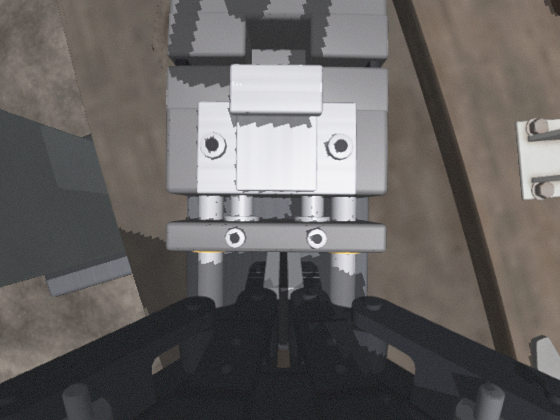

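```bash
python3 - <<'E'
from h import *
c=eyes.calibration('wrist')
for n,p,z in [('fixed front',(210,57),.06),('loose front',(210,66.5),.06),('loose back',(277,192),.06),('lip back',(277,113),.088)]:
    print(n,(w2m(onz(c,p,z))*1000).round(1))
E
```

```text
fixed front [-26.8   1.2  60. ]
loose front [-26.8  -2.8  60. ]
loose back [  0.2 -53.4  60. ]
lip back [  0.5 -29.2  88. ]
```

```bash
sed -i 's/^O=np.array.*/O=np.array([0.4602,-0.0707,0]); yaw=np.radians(73.17)/' h.py; python3 -c "
from h import *
ms();go([0,-.12,.0695],15);go([0,-.12,.26],15)"
```

```text
t 5.52 tcp_m [  2.98 -94.58  70.02] F_m [ 0.45 -8.52  1.82] gap -0.0003
shift [-0.0204, -0.0469, -0.001] turn [0.0046, 0.0025, 0.0006]
shift [-0.0204, -0.0469, 0.38] turn [0.0046, 0.0025, 0.0006]
```

Emit:
{"fn": "jog_arm", "kwargs": {
  "targets": [
    [0, [-0.0204, -0.0469, -0.001], [0.0046, 0.0025, 0]],
    [0, [-0.0204, -0.0469, 0.08], [0.0046, 0.0025, 0]],
    [0, [-0.0204, -0.0469, 0.16], [0.0046, 0.0025, 0]],
    [0, [-0.0204, -0.0469, 0.24], [0.0046, 0.0025, 0]],
    [0, [-0.0204, -0.0469, 0.32], [0.0046, 0.0025, 0]],
    [0, [-0.0204, -0.0469, 0.38], [0.0046, 0.0025, 0]],
    [0, [-0.0204, -0.0469, 0.38], [0.0046, 0.0025, 0]],
    [0, [-0.0204, -0.0469, 0.38], [0.0046, 0.0025, 0]]
  ]
}}

```text
time: 6.18
tool_pos: [0.4259, -0.1853, 0.2614]
tcp_rot: [[0.279, 0.957, 0.078], [0.925, -0.29, 0.247], [0.259, 0.003, -0.966]]
force: [-0.1, 0.6, -1.9]
finger_gap: -0.0007
```

```bash
python3 - <<'E'
from h import *
ms();im=cap('wrist','w5')
c=eyes.calibration('wrist')
for p in ([0,0,.06],[0,-.031,.088],[0,.06,.078],[.031,-.01,.17],[-.031,-.01,.17]): print(p,proj(c,m2w(p)).round())
E
```

```text
t 6.18 tcp_m [   0.36 -119.57  261.42] F_m [-0.3   0.54 -1.88] gap -0.0007
[0, 0, 0.06] [284. 117.]
[0, -0.031, 0.088] [284. 145.]
[0, 0.06, 0.078] [284.  46.]
[0.031, -0.01, 0.17] [333.  88.]
[-0.031, -0.01, 0.17] [235.  88.]
```

View pics/w5.png

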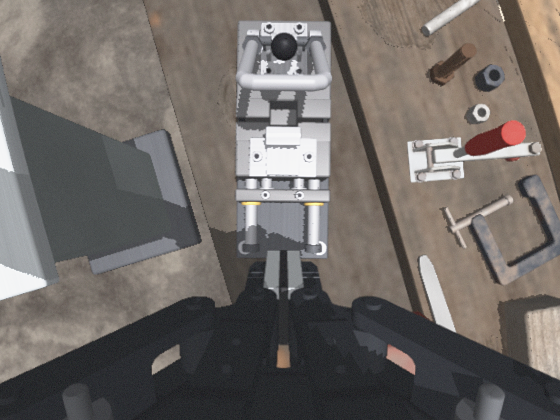

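```bash
python3 - <<'E'
from h import *
c=eyes.calibration('wrist')
for z in (.14,.15,.16,.165,.17):
    p=w2m(onz(c,(284,80),z))*1000; print(z,p.round(1),[round(float(np.hypot(p[1]-q[0],p[2]-q[1])),1) for q in ((54.7,93),(60,94),(64,93.5))])
    print(w2m(onz(c,(284,46),z))*1000)
go([0,-.030,.225],15)
E
```

```text
0.14 [  0.    6.1 140. ] [67.6, 70.9, 74.3]
[2.08798184e-02 3.10552116e+01 1.40000000e+02]
0.15 [ -0.    2.4 150. ] [77.4, 80.3, 83.6]
[-6.51352843e-03  2.63821714e+01  1.50000000e+02]
0.16 [ -0.   -1.3 160. ] [87.3, 90.1, 93.2]
[-3.39068752e-02  2.17091313e+01  1.60000000e+02]
0.165 [-1.00e-01 -3.10e+00  1.65e+02] [92.3, 95.0, 98.1]
[-4.76035486e-02  1.93726112e+01  1.65000000e+02]
0.17 [-1.0e-01 -5.0e+00  1.7e+02] [97.4, 100.0, 103.0]
[-6.13002220e-02  1.70360911e+01  1.70000000e+02]
shift [0.0522, 0.1712, -0.0689] turn [-0.0008, -0.0003, 0.0002]
```

```bash
python3 - <<'E'
from h import *
go([0,-.0145,.260],15);go([0,-.0145,.214],15)
E
```

```text
shift [0.0612, 0.2008, 0.0011] turn [-0.0008, -0.0003, 0.0002]
shift [0.0612, 0.2008, -0.0909] turn [-0.0008, -0.0003, 0.0002]
```

Emit:
{"fn": "jog_arm", "kwargs": {
  "targets": [
    [0, [0.0204, 0.0668, 0.001], [0, 0, 0]],
    [0, [0.0408, 0.134, 0.001], [0, 0, 0]],
    [0, [0.0612, 0.2008, 0.0], [0, 0, 0]],
    [0, [0.0612, 0.2008, -0.04], [0, 0, 0]],
    [0, [0.0612, 0.2008, -0.08], [0, 0, 0]],
    [0, [0.0612, 0.2008, -0.0909], [0, 0, 0]],
    [0, [0.0612, 0.2008, -0.0909], [0, 0, 0]]
  ]
}}

```text
time: 6.82
tool_pos: [0.4546, -0.0838, 0.2107]
tcp_rot: [[0.281, 0.957, 0.068], [0.923, -0.289, 0.252], [0.261, -0.008, -0.965]]
force: [0.1, 0.9, -0.1]
finger_gap: 0.0001
```

```bash
python3 - <<'E'
from h import *
ms();im=cap('wrist','w6')
s=telemetry.get_state()
for zb,y in [(170,-8),(160,-17),(150,-26),(140,-33),(130,-38),(120,-41),(110,-44),(100,-45),(90,-45),(80,-45)]:
    d=(m2w([0,(y-6.5)/1000,(zb+29.3)/1000])-np.array(s['tool_pos']))/.5; print(zb,d.round(4).tolist())
E
```

```text
t 6.82 tcp_m [ -1.53 -14.13 210.65] F_m [-0.14  0.89 -0.07] gap 0.0001
170 [0.0014, -0.0005, -0.0264]
160 [-0.0038, -0.0177, -0.0464]
150 [-0.009, -0.035, -0.0664]
140 [-0.0131, -0.0484, -0.0864]
130 [-0.016, -0.0579, -0.1064]
120 [-0.0177, -0.0637, -0.1264]
110 [-0.0195, -0.0694, -0.1464]
100 [-0.02, -0.0713, -0.1664]
90 [-0.02, -0.0713, -0.1864]
80 [-0.02, -0.0713, -0.2064]
```

View pics/w6.png

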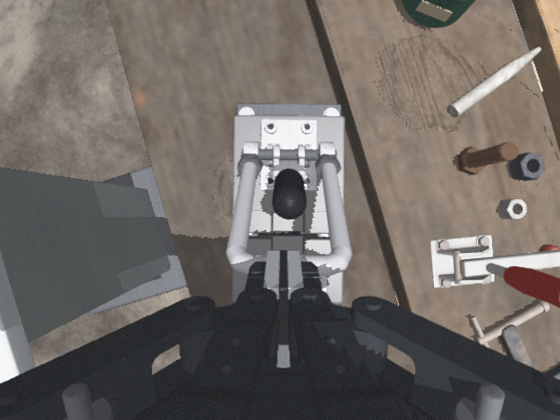

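Emit:
{"fn": "jog_arm", "kwargs": {
  "targets": [
    [0, [0.0014, -0.0005, -0.026], [0, 0, 0]],
    [0, [-0.0038, -0.0177, -0.046], [0, 0, 0]],
    [0, [-0.009, -0.035, -0.066], [0, 0, 0]],
    [0, [-0.0131, -0.0484, -0.086], [0, 0, 0]],
    [0, [-0.016, -0.0579, -0.106], [0, 0, 0]],
    [0, [-0.0177, -0.0637, -0.126], [0, 0, 0]],
    [0, [-0.0195, -0.0694, -0.146], [0, 0, 0]],
    [0, [-0.0195, -0.0694, -0.146], [0, 0, 0]]
  ]
}}

```text
time: 7.53
tool_pos: [0.4444, -0.1188, 0.1369]
tcp_rot: [[0.282, 0.957, 0.068], [0.923, -0.29, 0.253], [0.261, -0.009, -0.965]]
force: [-0.4, 0.9, 0.6]
finger_gap: 0.0002
```

```bash
python3 - <<'E'
from h import *
ms();im=cap('wrist','w7')
s=telemetry.get_state()
for zb,y in [(110,-44),(100,-45),(90,-45),(80,-45)]:
    d=(m2w([0,(y-6.5)/1000,(zb+29.3)/1000])-np.array(s['tool_pos']))/.5; print(zb,d.round(4).tolist())
E
```

```text
t 7.53 tcp_m [ -1.18 -50.6  136.87] F_m [-0.63  0.73  0.63] gap 0.0002
110 [0.0014, -0.0007, 0.0025]
100 [0.0008, -0.0026, -0.0175]
90 [0.0008, -0.0026, -0.0375]
80 [0.0008, -0.0026, -0.0575]
```

View pics/w7.png

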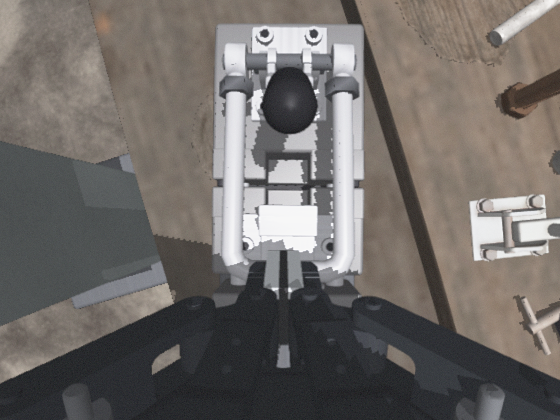

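Emit:
{"fn": "jog_arm", "kwargs": {
  "targets": [
    [0, [0.0008, -0.002, -0.0175], [0, 0, 0]],
    [0, [0.0008, -0.0026, -0.0375], [0, 0, 0]],
    [0, [0.0008, -0.0026, -0.0515], [0, 0, 0]],
    [0, [0.0008, -0.0026, -0.0515], [0, 0, 0]]
  ]
}}

```text
time: 7.92
tool_pos: [0.4444, -0.1194, 0.1103]
tcp_rot: [[0.282, 0.957, 0.066], [0.923, -0.29, 0.254], [0.262, -0.011, -0.965]]
force: [-0.5, 0.7, -0.6]
finger_gap: -0.0002
```

```bash
python3 - <<'E'
from h import *
ms();im=cap('wrist','w8')
E
```

```text
t 7.92 tcp_m [ -0.98 -51.17 110.27] F_m [-0.68  0.52 -0.63] gap -0.0002
```

View pics/w8.png

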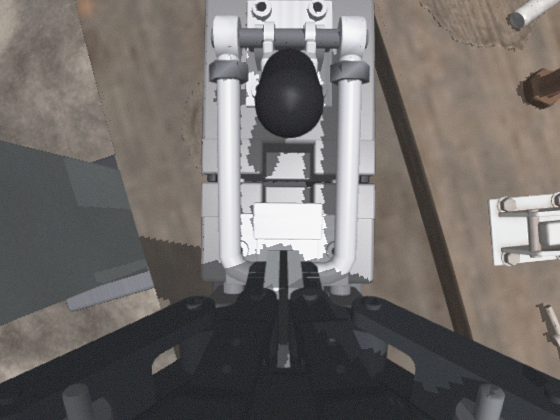

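Emit:
{"fn": "jog_arm", "kwargs": {
  "targets": [
    [0, [0, 0, -0.004], [0, 0, 0]],
    [0, [0, 0, -0.008], [0, 0, 0]],
    [0, [0, 0, -0.008], [0, 0, 0]]
  ]
}}

```text
time: 8.22
tool_pos: [0.4448, -0.1195, 0.107]
tcp_rot: [[0.282, 0.957, 0.067], [0.923, -0.29, 0.253], [0.262, -0.01, -0.965]]
force: [0.4, 0.9, -0.7]
finger_gap: -0.0003
```

Emit:
{"fn": "jog_arm", "kwargs": {
  "targets": [
    [0, [0, 0, -0.003], [0, 0, 0]],
    [0, [0, 0, -0.003], [0, 0, 0]]
  ]
}}

```text
time: 8.38
tool_pos: [0.4448, -0.1195, 0.1055]
tcp_rot: [[0.282, 0.957, 0.067], [0.923, -0.29, 0.253], [0.262, -0.01, -0.965]]
force: [-0.2, -0.4, 0.2]
finger_gap: 0.0003
```

Emit:
{"fn": "jog_arm", "kwargs": {
  "targets": [
    [0, [0, 0, -0.002], [0, 0, 0]],
    [0, [0, 0, -0.002], [0, 0, 0]]
  ]
}}

```text
time: 8.55
tool_pos: [0.4449, -0.1196, 0.1047]
tcp_rot: [[0.282, 0.957, 0.067], [0.923, -0.29, 0.253], [0.262, -0.009, -0.965]]
force: [0.6, 1.3, 0.7]
finger_gap: -0.0004
```

Emit:
{"fn": "jog_arm", "kwargs": {
  "targets": [
    [0, [0, 0, -0.002], [0, 0, 0]],
    [0, [0, 0, -0.002], [0, 0, 0]]
  ]
}}

```text
time: 8.72
tool_pos: [0.4451, -0.1196, 0.1045]
tcp_rot: [[0.282, 0.957, 0.068], [0.923, -0.29, 0.253], [0.262, -0.009, -0.965]]
force: [-3.2, 0.4, 5.7]
finger_gap: 0.0
```

```bash
python3 - <<'E'
from h import *
ms();go([0,-.0515,.130],15);go([0,-.075,.130],0);go([0,-.075,.098],0);go([0,-.070,.098],0)
E
```

```text
t 8.72 tcp_m [ -0.33 -51.16 104.48] F_m [-3.13 -0.54  5.73] gap 0.0
shift [0.0004, -0.0008, 0.051] turn [-0.0037, -0.0048, 0.0]
shift [-0.0132, -0.0458, 0.051] turn [-0.1632, 0.0435, 0.0008]
shift [-0.0132, -0.0458, -0.013] turn [-0.1632, 0.0435, 0.0008]
shift [-0.0103, -0.0363, -0.013] turn [-0.1632, 0.0435, 0.0008]
```

Emit:
{"fn": "jog_arm", "kwargs": {
  "targets": [
    [0, [0, 0, 0.025], [0, 0, 0]],
    [0, [-0.003, -0.01, 0.05], [0, 0, 0]],
    [0, [-0.0132, -0.0458, 0.051], [-0.08, 0.02, 0]],
    [0, [-0.0132, -0.0458, 0.051], [-0.1632, 0.0435, 0]],
    [0, [-0.0132, -0.0458, 0.051], [-0.1632, 0.0435, 0]],
    [0, [-0.0132, -0.0458, 0.02], [-0.1632, 0.0435, 0]],
    [0, [-0.0132, -0.0458, -0.01], [-0.1632, 0.0435, 0]],
    [0, [-0.0132, -0.0458, -0.013], [-0.1632, 0.0435, 0]],
    [0, [-0.0132, -0.0458, -0.013], [-0.1632, 0.0435, 0]]
  ]
}}

```text
time: 9.47
tool_pos: [0.4377, -0.142, 0.0969]
tcp_rot: [[0.291, 0.957, -0.002], [0.957, -0.291, 0.003], [0.002, -0.003, -1.0]]
force: [1.6, -0.5, 0.9]
finger_gap: -0.0001
```

```bash
python3 - <<'E'
from h import *
ms();im=cap('wrist','w9');cap('scene','s9');c=eyes.calibration('wrist')
for p in ([0,-.029,.075],[0,-.045,.075],[0,-.031,.088]): print(p,proj(c,m2w(p)).round())
go([0,-.068,.098],0);go([0,-.064,.098],0)
E
```

```text
t 9.47 tcp_m [ -0.85 -74.79  96.9 ] F_m [ 1.64 -0.01  0.91] gap -0.0001
[0, -0.029, 0.075] [283. 166.]
[0, -0.045, 0.075] [283. 204.]
[0, -0.031, 0.088] [284. 176.]
shift [0.0037, 0.0136, -0.001] turn [-0.0006, 0.0005, 0.0009]
shift [0.006, 0.0213, -0.001] turn [-0.0006, 0.0005, 0.0009]
```

View pics/w9.png

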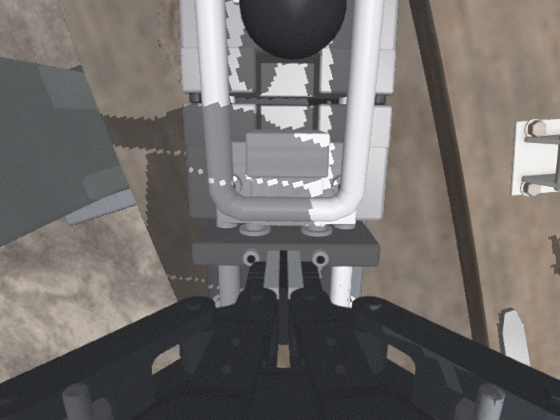

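Emit:
{"fn": "jog_arm", "kwargs": {
  "targets": [
    [0, [0.0028, 0.01, -0.001], [0, 0, 0]],
    [0, [0.0052, 0.0191, -0.001], [0, 0, 0]],
    [0, [0.0064, 0.023, -0.001], [0, 0, 0]],
    [0, [0.0064, 0.023, -0.001], [0, 0, 0]]
  ]
}}

```text
time: 9.9
tool_pos: [0.4422, -0.1306, 0.0984]
tcp_rot: [[0.29, 0.957, 0.001], [0.957, -0.29, 0.001], [0.001, 0.001, -1.0]]
force: [-0.2, 0.5, -0.1]
finger_gap: -0.0001
```

```bash
python3 -c "from h import *;ms()"
```

```text
t 9.9 tcp_m [  0.11 -62.52  98.4 ] F_m [-0.3   0.44 -0.12] gap -0.0001
```

Emit:
{"fn": "jog_arm", "kwargs": {
  "targets": [
    [0, [0.0009, 0.0029, 0], [0, 0, 0]],
    [0, [0.0017, 0.0057, 0], [0, 0, 0.0]],
    [0, [0.0017, 0.0057, 0], [0, 0, 0.0]]
  ]
}}

```text
time: 10.15
tool_pos: [0.4428, -0.1285, 0.0984]
tcp_rot: [[0.29, 0.957, 0.001], [0.957, -0.29, -0.001], [-0.001, 0.001, -1.0]]
force: [-2.3, -5.3, -2.0]
finger_gap: -0.0
```

```bash
python3 -c "from h import *;ms();cap('wrist','w10')"
```

```text
t 10.15 tcp_m [ 9.000e-02 -6.037e+01  9.842e+01] F_m [-0.63 -5.69 -1.99] gap -0.0
```

View pics/w10.png

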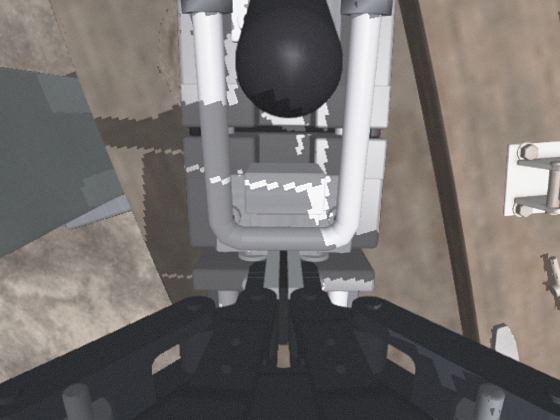

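Emit:
{"fn": "jog_arm", "kwargs": {
  "targets": [
    [0, [0.0012, 0.0038, 0], [0, 0, 0]],
    [0, [0.0023, 0.0077, 0], [0, 0, 0.0]],
    [0, [0.0029, 0.0096, 0], [0, 0, 0.0]],
    [0, [0.0029, 0.0096, 0], [0, 0, 0.0]]
  ]
}}

```text
time: 10.53
tool_pos: [0.444, -0.1247, 0.0984]
tcp_rot: [[0.291, 0.957, 0.0], [0.957, -0.291, -0.004], [-0.003, 0.001, -1.0]]
force: [-2.3, -5.6, -0.5]
finger_gap: -0.0002
```

```bash
python3 -c "from h import *;ms();cap('wrist','w11')"
```

```text
t 10.53 tcp_m [  0.13 -56.39  98.44] F_m [-0.63 -6.03 -0.53] gap -0.0002
```

View pics/w11.png

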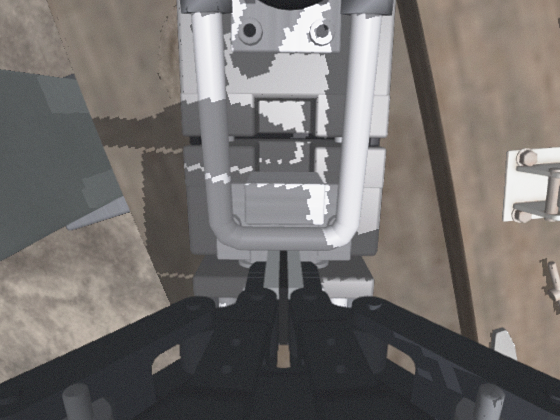

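Emit:
{"fn": "jog_arm", "kwargs": {
  "targets": [
    [0, [0.0012, 0.0038, 0], [0, 0, 0]],
    [0, [0.0023, 0.0077, 0], [0, 0, 0.0]],
    [0, [0.0032, 0.0105, 0], [0, 0, 0.0]],
    [0, [0.0032, 0.0105, 0], [0, 0, 0.0]]
  ]
}}

```text
time: 10.92
tool_pos: [0.4454, -0.1203, 0.0985]
tcp_rot: [[0.291, 0.957, -0.001], [0.957, -0.291, -0.006], [-0.006, 0.001, -1.0]]
force: [-2.2, -6.6, -1.1]
finger_gap: -0.0
```

```bash
python3 -c "from h import *;ms();cap('wrist','w12')"
```

```text
t 10.92 tcp_m [  0.18 -51.81  98.48] F_m [-0.18 -7.   -1.05] gap -0.0
```

View pics/w12.png

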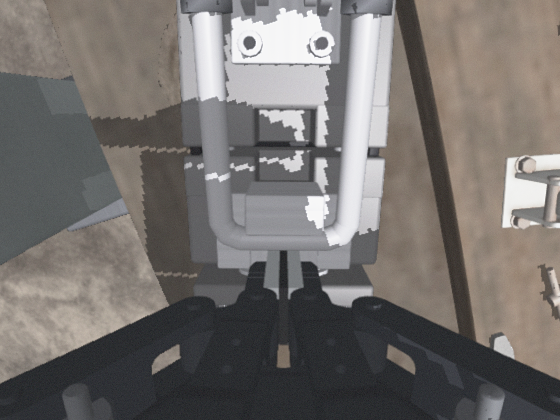

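Emit:
{"fn": "jog_arm", "kwargs": {
  "targets": [
    [0, [0.0012, 0.0038, 0], [0, 0, 0]],
    [0, [0.002, 0.0067, 0], [0, 0, 0.0]],
    [0, [0.002, 0.0067, 0], [0, 0, 0.0]]
  ]
}}

```text
time: 11.22
tool_pos: [0.4461, -0.1179, 0.0985]
tcp_rot: [[0.292, 0.957, -0.001], [0.957, -0.292, -0.008], [-0.008, 0.001, -1.0]]
force: [-1.2, -5.5, -0.3]
finger_gap: 0.0001
```

```bash
python3 -c "from h import *;ms()"
```

```text
t 11.22 tcp_m [  0.2  -49.29  98.53] F_m [ 0.43 -5.57 -0.32] gap 0.0001
```

Emit:
{"fn": "jog_arm", "kwargs": {
  "targets": [
    [0, [0.0006, 0.0019, 0], [0, 0, 0]],
    [0, [0.0012, 0.0038, 0], [0, 0, 0.0]],
    [0, [0.0012, 0.0038, 0], [0, 0, 0.0]]
  ]
}}

```text
time: 11.47
tool_pos: [0.4464, -0.117, 0.0986]
tcp_rot: [[0.292, 0.956, -0.002], [0.956, -0.292, -0.01], [-0.011, 0.001, -1.0]]
force: [-2.4, -5.3, -0.5]
finger_gap: 0.0002
```

```bash
python3 -c "from h import *;ms();cap('wrist','w13')"
```

```text
t 11.47 tcp_m [  0.21 -48.26  98.55] F_m [-0.77 -5.73 -0.45] gap 0.0002
```

View pics/w13.png

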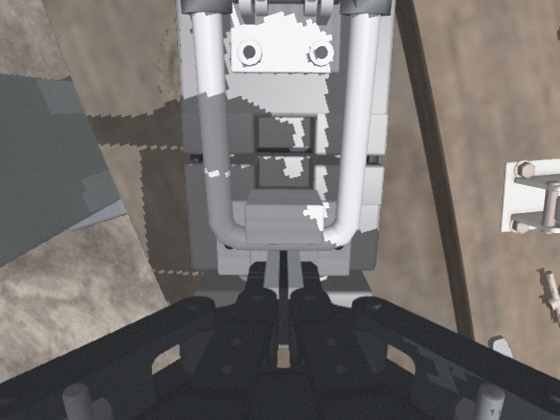

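Emit:
{"fn": "jog_arm", "kwargs": {
  "targets": [
    [0, [0.0009, 0.0029, 0], [0, 0, 0]],
    [0, [0.0016, 0.0052, 0], [0, 0, 0.0]],
    [0, [0.0016, 0.0052, 0], [0, 0, 0.0]]
  ]
}}

```text
time: 11.77
tool_pos: [0.447, -0.1153, 0.0987]
tcp_rot: [[0.292, 0.956, -0.003], [0.956, -0.292, -0.013], [-0.013, 0.001, -1.0]]
force: [-2.9, -6.0, -0.7]
finger_gap: 0.0003
```

```bash
python3 -c "from h import *;ms()"
```

```text
t 11.77 tcp_m [  0.25 -46.55  98.66] F_m [-1.   -6.61 -0.65] gap 0.0003
```

Emit:
{"fn": "jog_arm", "kwargs": {
  "targets": [
    [0, [0.0009, 0.0029, 0], [0, 0, 0]],
    [0, [0.0012, 0.0038, 0], [0, 0, 0.0]],
    [0, [0.0012, 0.0038, 0], [0, 0, 0.0]]
  ]
}}

```text
time: 12.02
tool_pos: [0.4473, -0.1145, 0.0987]
tcp_rot: [[0.293, 0.956, -0.003], [0.956, -0.293, -0.015], [-0.016, 0.001, -1.0]]
force: [-1.8, -5.7, -0.6]
finger_gap: -0.0002
```

```bash
python3 -c "from h import *;ms();cap('wrist','w14')"
```

```text
t 12.02 tcp_m [  0.29 -45.65  98.73] F_m [-0.05 -5.95 -0.64] gap -0.0002
```

View pics/w14.png

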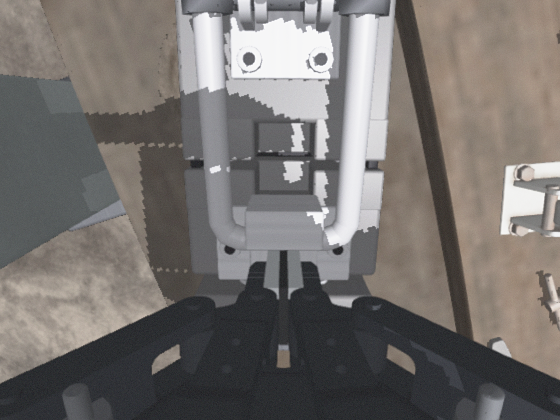

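Emit:
{"fn": "jog_arm", "kwargs": {
  "targets": [
    [0, [0.0009, 0.0029, 0], [0, 0, 0]],
    [0, [0.0013, 0.0043, 0], [0, 0, 0.0]],
    [0, [0.0013, 0.0043, 0], [0, 0, 0.0]],
    [0, [0.0013, 0.0043, 0], [0, 0, 0.0]]
  ]
}}

```text
time: 12.4
tool_pos: [0.4476, -0.1135, 0.0988]
tcp_rot: [[0.293, 0.956, -0.004], [0.956, -0.293, -0.018], [-0.019, 0.001, -1.0]]
force: [-2.0, -6.0, 0.1]
finger_gap: -0.0001
```

```bash
python3 - <<'E'
from h import *
ms();s=telemetry.get_state();print(s['tcp_rot'][2]);go([0,-.054,.0985]);go([0,-.068,.0985]);go([0,-.068,.21])
E
```

```text
t 12.4 tcp_m [  0.3  -44.67  98.81] F_m [-0.16 -6.3   0.12] gap -0.0001
[-0.01859783  0.00112018 -0.99982642]
shift [-0.006, -0.0177, -0.0006] turn [0.0115, -0.0028, 0.0026]
shift [-0.0141, -0.0445, -0.0006] turn [0.0115, -0.0028, 0.0026]
shift [-0.0141, -0.0445, 0.2224] turn [0.0115, -0.0028, 0.0026]
```

Emit:
{"fn": "jog_arm", "kwargs": {
  "targets": [
    [0, [-0.006, -0.0177, -0.0006], [0.0, 0, 0]],
    [0, [-0.0141, -0.0445, 0], [0.0115, -0.0028, 0]],
    [0, [-0.0141, -0.0445, 0.01], [0.0115, -0.0028, 0]],
    [0, [-0.0141, -0.0445, 0.09], [0.0115, -0.0028, 0]],
    [0, [-0.0141, -0.0445, 0.17], [0.0115, -0.0028, 0]],
    [0, [-0.0141, -0.0445, 0.25], [0.0115, -0.0028, 0]],
    [0, [-0.0141, -0.0445, 0.3], [0.0115, -0.0028, 0]],
    [0, [-0.0141, -0.0445, 0.3], [0.0115, -0.0028, 0]]
  ]
}}

```text
time: 13.07
tool_pos: [0.4423, -0.1364, 0.256]
tcp_rot: [[0.294, 0.956, 0.011], [0.956, -0.294, -0.004], [-0.001, 0.012, -1.0]]
force: [0.0, -0.0, 0.6]
finger_gap: -0.0
```

```bash
python3 - <<'E'
from h import *
ms();cap('wrist','w15');c=eyes.calibration('wrist')
for th in (.9,1.0,1.1,1.2):
    p=[0,.06+.09*np.cos(th)-.003*np.sin(th),.078+.09*np.sin(th)+.003*np.cos(th)];print(th,proj(c,m2w(p)).round())
print(proj(c,m2w([0,-.029,.075])),proj(c,m2w([0,-.031,.088])),proj(c,m2w([0,0,.06])))
E
```

```text
t 13.07 tcp_m [  1.86 -68.05 255.96] F_m [ 0.04 -0.01  0.57] gap -0.0
0.9 [279. -99.]
1.0 [279. -89.]
1.1 [279. -77.]
1.2 [279. -64.]
[280.40780534 147.81879773] [280.43140835 151.87561439] [280.20478894 111.87765982]
```

View pics/w15.png

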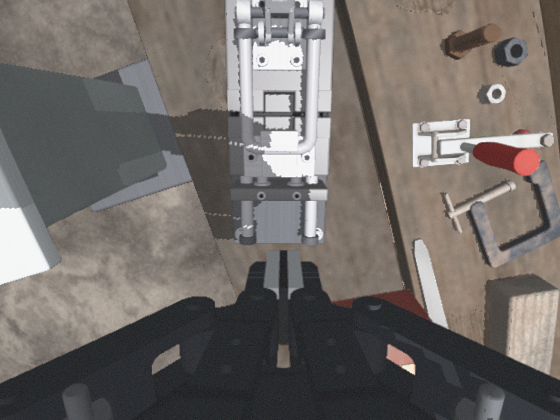

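```bash
python3 - <<'E'
import cv2
a=cv2.imread('pics/w15.png')[0:200,220:340]; cv2.imwrite('pics/w15z.png',cv2.resize(a,None,fx=3,fy=3,interpolation=2))
E
python3 - <<'E'
from h import *
go([0,.045,.255]);go([0,.065,.21]);
E
```

```text
shift [0.0633, 0.2169, 0.005] turn [0.0016, 0.0042, 0.0027]
shift [0.0749, 0.2552, -0.085] turn [0.0016, 0.0042, 0.0027]
```

View pics/w15z.png

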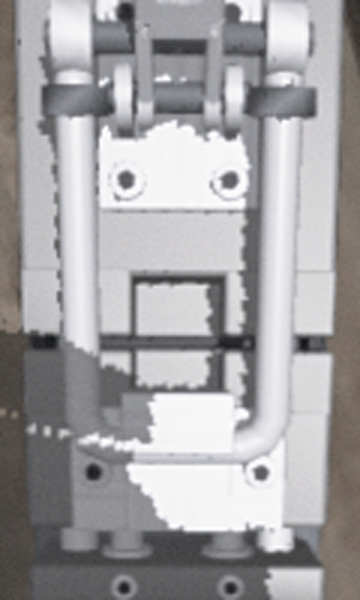

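Emit:
{"fn": "jog_arm", "kwargs": {
  "targets": [
    [0, [0.0211, 0.0723, 0.005], [0, 0, 0]],
    [0, [0.0422, 0.1446, 0.005], [0, 0.004, 0]],
    [0, [0.0633, 0.2169, 0.005], [0.0016, 0.0042, 0.0027]],
    [0, [0.0633, 0.2169, 0.005], [0.0016, 0.0042, 0.0027]],
    [0, [0.0633, 0.2169, 0.005], [0.0016, 0.0042, 0.0027]]
  ]
}}

```text
time: 13.53
tool_pos: [0.473, -0.026, 0.2536]
tcp_rot: [[0.286, 0.958, -0.003], [0.958, -0.286, 0.0], [-0.0, -0.002, -1.0]]
force: [0.7, 0.0, -0.1]
finger_gap: 0.0001
```

```bash
python3 - <<'E'
from h import *
ms();cap('wrist','w16');c=eyes.calibration('wrist')
for th in (.8,.9,1.0,1.1,1.2,1.3):
    p=[0,.06+.09*np.cos(th)-.003*np.sin(th),.078+.09*np.sin(th)+.003*np.cos(th)];print(th,proj(c,m2w(p)).round())
go([0,.060,.185]);go([0,.068,.170])
E
```

```text
t 13.53 tcp_m [ -0.69  46.5  253.63] F_m [ 0.65  0.24 -0.05] gap 0.0001
0.8 [285.  99.]
0.9 [285. 111.]
1.0 [285. 123.]
1.1 [285. 137.]
1.2 [285. 152.]
1.3 [285. 167.]
shift [0.0094, 0.0278, -0.1376] turn [0.0, -0.0014, -0.001]
shift [0.014, 0.0431, -0.1676] turn [0.0, -0.0014, -0.001]
```

View pics/w16.png

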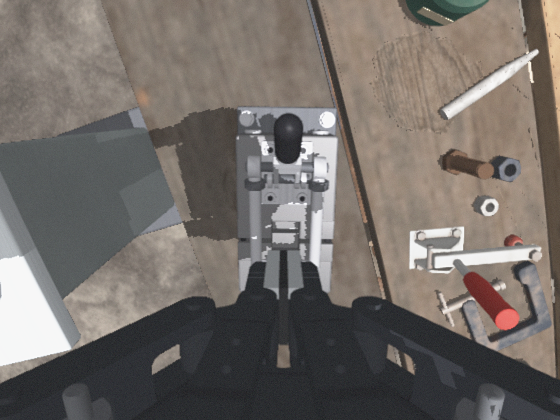

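Emit:
{"fn": "jog_arm", "kwargs": {
  "targets": [
    [0, [0.009, 0.0278, -0.07], [0, 0, 0]],
    [0, [0.0094, 0.0278, -0.137], [0, 0, 0]],
    [0, [0.0105, 0.0316, -0.1716], [0, 0, 0]],
    [0, [0.0105, 0.0316, -0.1716], [0, 0, 0]]
  ]
}}

```text
time: 13.92
tool_pos: [0.4755, -0.012, 0.1628]
tcp_rot: [[0.29, 0.957, -0.012], [0.957, -0.29, 0.001], [-0.003, -0.011, -1.0]]
force: [-1.3, 0.1, 0.3]
finger_gap: 0.0
```

```bash
cat >> h.py <<'E'
def arc(ths,s=70,h=12,dz=0):
    q=telemetry.get_state()
    for th in ths:
        y=60+s*np.cos(th)-h*np.sin(th)-11; z=78+s*np.sin(th)+h*np.cos(th)+25+dz
        print(th,((m2w([0,y/1000,z/1000])-np.array(q['tool_pos']))/.5).round(4).tolist())
E
python3 - <<'E'
from h import *
ms();cap('wrist','w17');arc([1.1,1.0,.95,.9,.85,.8,.75,.7])
E
```

```text
t 13.92 tcp_m [ -2.35  60.58 162.82] F_m [-1.3  -0.27  0.27] gap 0.0
1.1 [0.0075, 0.0171, 0.0099]
1.0 [0.0113, 0.0299, 0.005]
0.95 [0.0132, 0.0361, 0.0021]
0.9 [0.015, 0.0421, -0.0012]
0.85 [0.0168, 0.048, -0.0047]
0.8 [0.0185, 0.0537, -0.0086]
0.75 [0.0202, 0.0592, -0.0128]
0.7 [0.0218, 0.0645, -0.0172]
```

View pics/w17.png

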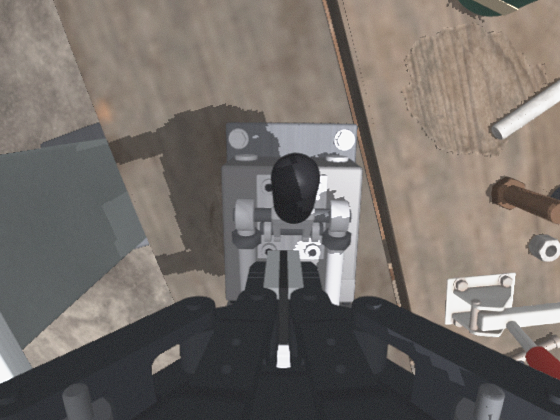

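Emit:
{"fn": "jog_arm", "kwargs": {
  "targets": [
    [0, [0.0075, 0.0171, 0.009], [0, 0, 0]],
    [0, [0.0113, 0.0299, 0.005], [0, 0, 0]],
    [0, [0.015, 0.0421, -0.0012], [0, 0, 0]],
    [0, [0.015, 0.0421, -0.0012], [0, 0, 0]]
  ]
}}

```text
time: 14.3
tool_pos: [0.4851, 0.0097, 0.1663]
tcp_rot: [[0.289, 0.957, -0.005], [0.957, -0.289, 0.0], [-0.001, -0.005, -1.0]]
force: [-0.2, -1.2, 0.6]
finger_gap: 0.0
```

```bash
python3 - <<'E'
from h import *
ms();arc([.9,.85,.8,.75,.7,.65,.6])
E
```

```text
t 14.3 tcp_m [  0.56  84.18 166.27] F_m [ 0.13 -1.21  0.6 ] gap 0.0
0.9 [-0.0017, -0.0017, -0.002]
0.85 [0.0001, 0.0042, -0.0055]
0.8 [0.0018, 0.0099, -0.0094]
0.75 [0.0035, 0.0154, -0.0136]
0.7 [0.0051, 0.0207, -0.018]
0.65 [0.0066, 0.0258, -0.0227]
0.6 [0.0081, 0.0306, -0.0277]
```

Emit:
{"fn": "jog_arm", "kwargs": {
  "targets": [
    [0, [0.0001, 0.0042, -0.0055], [0, 0, 0]],
    [0, [0.0018, 0.0099, -0.0094], [0, 0, 0]],
    [0, [0.0035, 0.0154, -0.0136], [0, 0, 0]],
    [0, [0.0051, 0.0207, -0.018], [0, 0, 0]],
    [0, [0.0051, 0.0207, -0.018], [0, 0, 0]]
  ]
}}

```text
time: 14.72
tool_pos: [0.4878, 0.0205, 0.157]
tcp_rot: [[0.288, 0.958, -0.005], [0.958, -0.288, 0.0], [-0.001, -0.005, -1.0]]
force: [0.4, -0.7, 3.0]
finger_gap: 0.0001
```

```bash
python3 - <<'E'
from h import *
ms();cap('wrist','w18');arc([.65,.6,.55,.5,.45,.4])
E
```

```text
t 14.72 tcp_m [ -0.    95.25 156.99] F_m [ 0.57 -0.52  3.01] gap 0.0001
0.65 [0.0018, 0.0045, -0.0039]
0.6 [0.0033, 0.0094, -0.0089]
0.55 [0.0047, 0.014, -0.0141]
0.5 [0.006, 0.0183, -0.0196]
0.45 [0.0072, 0.0224, -0.0252]
0.4 [0.0084, 0.0262, -0.0311]
```

View pics/w18.png

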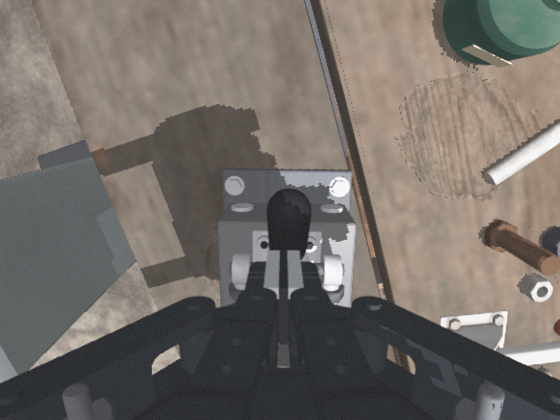

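Finger tip is on the grip, lever moving over. Continue.

Emit:
{"fn": "jog_arm", "kwargs": {
  "targets": [
    [0, [0.0018, 0.0045, -0.0039], [0, 0, 0]],
    [0, [0.0033, 0.0094, -0.0089], [0, 0, 0]],
    [0, [0.0047, 0.014, -0.0141], [0, 0, 0]],
    [0, [0.006, 0.0183, -0.0196], [0, 0, 0]],
    [0, [0.006, 0.0183, -0.0196], [0, 0, 0]]
  ]
}}

```text
time: 15.18
tool_pos: [0.4904, 0.03, 0.1463]
tcp_rot: [[0.288, 0.958, -0.006], [0.958, -0.288, 0.001], [-0.001, -0.006, -1.0]]
force: [0.4, -0.1, 1.7]
finger_gap: -0.0001
```

```bash
python3 - <<'E'
from h import *
ms();arc([.5,.45,.4,.35,.3,.25,.2])
E
```

```text
t 15.18 tcp_m [ -0.23 105.12 146.33] F_m [0.41 0.05 1.75] gap -0.0001
0.5 [0.0002, -0.001, 0.0015]
0.45 [0.0014, 0.0031, -0.0042]
0.4 [0.0026, 0.0069, -0.01]
0.35 [0.0036, 0.0104, -0.0161]
0.3 [0.0046, 0.0137, -0.0224]
0.25 [0.0055, 0.0166, -0.0288]
0.2 [0.0063, 0.0192, -0.0353]
```

```bash
python3 - <<'E'
from h import *
a=cap('scene','s18');b=cap('top','t18')
a=cv2.resize(a[200:400,190:350],None,fx=3,fy=3);b=cv2.resize(b[200:340,240:440],None,fx=3,fy=3)
cv2.imwrite('pics/s18z.png',a[...,::-1]);cv2.imwrite('pics/t18z.png',b[...,::-1])
E
```

```text
(no output)
```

View pics/s18z.png

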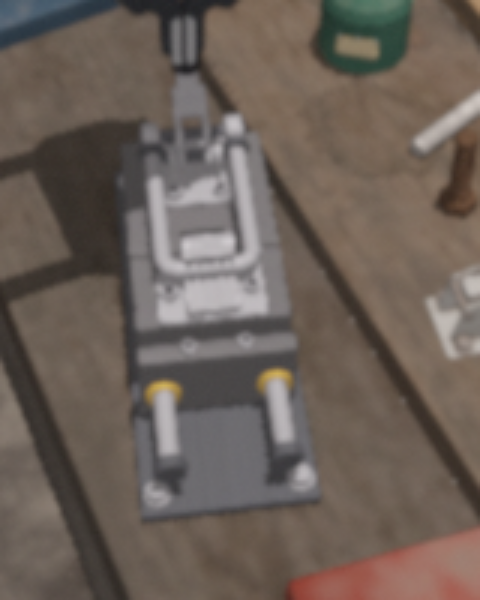

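View pics/t18z.png

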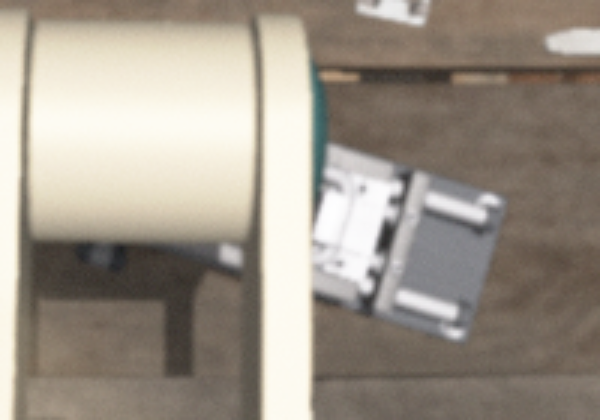

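```bash
python3 - <<'E'
from h import *
s=eyes.calibration('scene')
for p in ([0,-.029,.075],[0,-.031,.088],[0,-.0065,.088],[0,-.026,.075],[0,-.036,.075],[0,-.036,.085],[0,-.031,.095],[0,-.055,.07],[0,-.056,.06],[0,-.044,.075],[.032,-.13,.036],[0,-.004,.06]): print(p,((proj(s,m2w(p))-[189.5,199.5])*3).round())
E
```

```text
[0, -0.029, 0.075] [208. 268.]
[0, -0.031, 0.088] [208. 256.]
[0, -0.0065, 0.088] [203. 223.]
[0, -0.026, 0.075] [208. 264.]
[0, -0.036, 0.075] [210. 277.]
[0, -0.036, 0.085] [209. 266.]
[0, -0.031, 0.095] [208. 248.]
[0, -0.055, 0.07] [214. 309.]
[0, -0.056, 0.06] [214. 322.]
[0, -0.044, 0.075] [211. 288.]
[0.032, -0.13, 0.036] [289. 452.]
[0, -0.004, 0.06] [204. 251.]
```

Emit:
{"fn": "jog_arm", "kwargs": {
  "targets": [
    [0, [0.0014, 0.0031, -0.0042], [0, 0, 0]],
    [0, [0.0026, 0.0069, -0.01], [0, 0, 0]],
    [0, [0.0036, 0.0104, -0.0161], [0, 0, 0]],
    [0, [0.0036, 0.0104, -0.0161], [0, 0, 0]]
  ]
}}

```text
time: 15.62
tool_pos: [0.4919, 0.0352, 0.1376]
tcp_rot: [[0.288, 0.958, -0.008], [0.958, -0.288, 0.001], [-0.002, -0.008, -1.0]]
force: [-0.2, 0.5, 0.9]
finger_gap: -0.0
```

```bash
python3 - <<'E'
from h import *
ms();arc([.35,.3,.25,.2,.15,.1,.05,0])
E
```

```text
t 15.62 tcp_m [ -0.36 110.52 137.56] F_m [-0.39  0.45  0.89] gap -0.0
0.35 [0.0008, 0.0, 0.0014]
0.3 [0.0017, 0.0033, -0.0048]
0.25 [0.0026, 0.0062, -0.0112]
0.2 [0.0034, 0.0088, -0.0178]
0.15 [0.0041, 0.0111, -0.0245]
0.1 [0.0047, 0.0131, -0.0313]
0.05 [0.0052, 0.0147, -0.0381]
0 [0.0056, 0.016, -0.0451]
```

```bash
python3 - <<'E'
from h import *
b=cap('wrist','w19');c=eyes.calibration('wrist')
for th in (.3,.4,.5,.6,.7): 
    p=[0,.06+.097*np.cos(th)-.003*np.sin(th),.078+.097*np.sin(th)+.003*np.cos(th)];print(th,proj(c,m2w(p)).round())
a=cap('scene','s19')
a=cv2.resize(a[200:400,190:350],None,fx=3,fy=3)
cv2.imwrite('pics/s19z.png',a[...,::-1])
E
```

```text
0.3 [286. 175.]
0.4 [286. 188.]
0.5 [286. 204.]
0.6 [285. 224.]
0.7 [285. 248.]
```

View pics/w19.png

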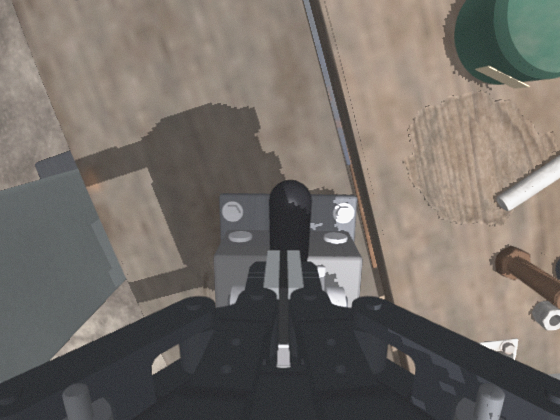

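View pics/s19z.png

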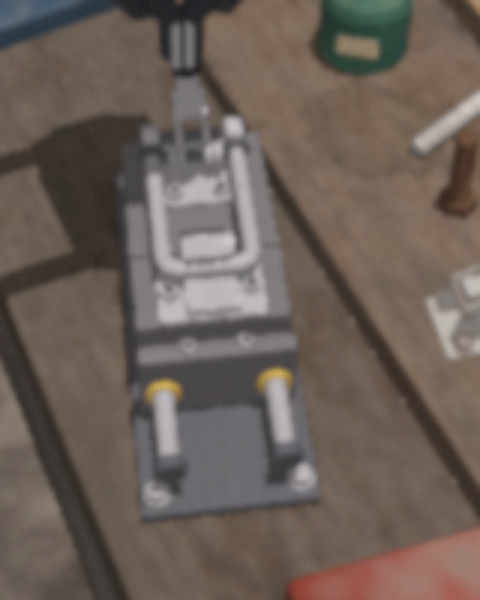

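Emit:
{"fn": "jog_arm", "kwargs": {
  "targets": [
    [0, [0.0017, 0.0033, -0.0048], [0, 0, 0]],
    [0, [0.0026, 0.0062, -0.0112], [0, 0, 0]],
    [0, [0.0034, 0.0088, -0.0178], [0, 0, 0]],
    [0, [0.0041, 0.0111, -0.0245], [0, 0, 0]],
    [0, [0.0047, 0.0131, -0.0313], [0, 0, 0]],
    [0, [0.0052, 0.0147, -0.0381], [0, 0, 0]],
    [0, [0.0052, 0.0147, -0.0381], [0, 0, 0]]
  ]
}}

```text
time: 16.3
tool_pos: [0.494, 0.0425, 0.1179]
tcp_rot: [[0.288, 0.958, -0.009], [0.958, -0.288, 0.001], [-0.002, -0.009, -1.0]]
force: [-0.3, 0.2, -0.5]
finger_gap: 0.0
```

```bash
python3 - <<'E'
from h import *
ms();arc([.05,0,-.02])
E
```

```text
t 16.3 tcp_m [ -0.39 118.14 117.89] F_m [-0.37  0.05 -0.5 ] gap 0.0
0.05 [0.0008, 0.0001, 0.0012]
0 [0.0012, 0.0014, -0.0058]
-0.02 [0.0014, 0.0019, -0.0086]
```

Now press gently on the stop.

Emit:
{"fn": "jog_arm", "kwargs": {
  "targets": [
    [0, [0.001, 0.001, -0.003], [0, 0, 0]],
    [0, [0.0012, 0.0014, -0.006], [0, 0, 0]],
    [0, [0.0012, 0.0014, -0.006], [0, 0, 0]]
  ]
}}

```text
time: 16.55
tool_pos: [0.4947, 0.0432, 0.115]
tcp_rot: [[0.288, 0.958, -0.009], [0.958, -0.288, 0.0], [-0.002, -0.009, -1.0]]
force: [-0.1, 0.2, 0.8]
finger_gap: -0.0002
```

Emit:
{"fn": "jog_arm", "kwargs": {
  "targets": [
    [0, [0, 0, -0.003], [0, 0, 0]],
    [0, [0, 0, -0.003], [0, 0, 0]]
  ]
}}

```text
time: 16.72
tool_pos: [0.495, 0.0432, 0.1147]
tcp_rot: [[0.288, 0.958, -0.008], [0.958, -0.288, 0.001], [-0.002, -0.008, -1.0]]
force: [-3.4, 0.3, 7.7]
finger_gap: -0.0004
```

Emit:
{"fn": "jog_arm", "kwargs": {
  "targets": [
    [0, [0, 0, -0.003], [0, 0, 0]],
    [0, [0, 0, -0.003], [0, 0, 0]]
  ]
}}

```text
time: 16.88
tool_pos: [0.495, 0.0432, 0.1146]
tcp_rot: [[0.288, 0.958, -0.008], [0.958, -0.288, 0.0], [-0.002, -0.008, -1.0]]
force: [-5.3, -0.3, 9.5]
finger_gap: -0.0002
```

Emit:
{"fn": "jog_arm", "kwargs": {
  "targets": [
    [0, [0, 0, 0.03], [0, 0, 0]],
    [0, [0, 0, 0.1], [0, 0, 0]],
    [0, [0, 0, 0.18], [0, 0, 0]],
    [0, [0, 0, 0.25], [0, 0, 0]],
    [0, [-0.03, -0.1, 0.27], [0, 0, 0]],
    [0, [-0.05, -0.18, 0.27], [0, 0, 0]],
    [0, [-0.07, -0.26, 0.27], [0, 0, 0]],
    [0, [-0.09, -0.34, 0.27], [0, 0, 0]],
    [0, [-0.09, -0.34, 0.27], [0, 0, 0]],
    [0, [-0.09, -0.34, 0.27], [0, 0, 0]]
  ]
}}

```text
time: 17.72
tool_pos: [0.4493, -0.1292, 0.2496]
tcp_rot: [[0.292, 0.956, -0.008], [0.956, -0.292, 0.0], [-0.002, -0.007, -1.0]]
force: [0.4, 0.2, -0.2]
finger_gap: -0.0001
```

```bash
python3 - <<'E'
from h import *
ms();cap('wrist','w20');c=eyes.calibration('wrist')
print(proj(c,m2w([0,.06+.097,.078])),proj(c,m2w([0,-.0265,.075])),proj(c,m2w([0,0,.06])))
E
```

```text
t 17.72 tcp_m [  6.53 -59.12 249.57] F_m [ 0.28  0.29 -0.22] gap -0.0001
[276.10074005 -93.80046294] [277.09421761 157.7863535 ] [277.3639596  124.42614122]
```

View pics/w20.png

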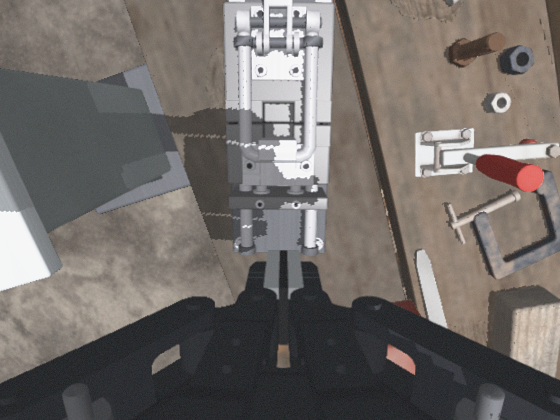

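```bash
python3 - <<'E'
from h import *
w=cv2.imread('pics/w20.png')[90:220,215:345]
a=cap('scene','s20')[200:360,200:330]
w=cv2.resize(w,(540,540),interpolation=2);a=cv2.resize(a,(440,540),interpolation=2)[...,::-1]
cv2.imwrite('pics/z20.png',cv2.resize(np.hstack([w,a]),(790,435)))
E
```

```text
(no output)
```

View pics/z20.png

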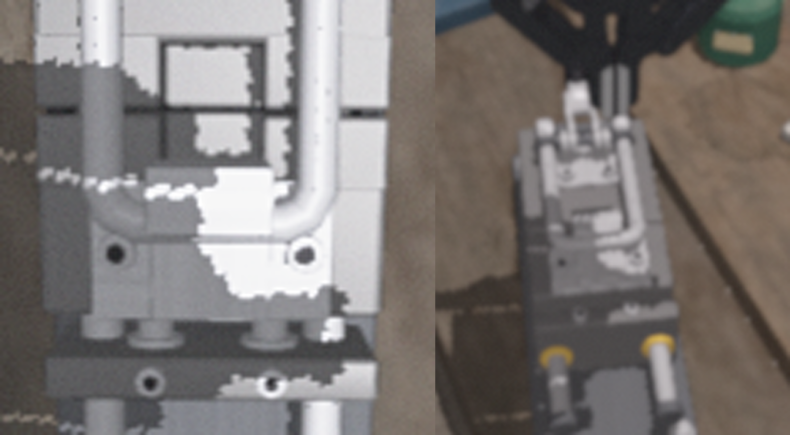

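```bash
python3 - <<'E'
from h import *
ms();print(ticket.hand_in());ms()
E
```

```text
t 17.82 tcp_m [  6.53 -56.39 249.52] F_m [-0.52  1.16 -0.32] gap 0.0001
the job is handed in; nothing more can be done
None
the job is handed in; nothing more can be done
```

The mould is closed and latched. I handed the job in at about 18 s, with the arm drawn clear of everything; no verdict was reported.

- **Push to the packing:** I pushed the loose half until I felt it press on the strip. The push read 7–8.5 N, so roughly 5 N was on the strip after the 3 N of sliding friction. The camera showed a 4 mm gap between the halves.
- **Hooking the loop:** I pressed the bar down onto the claw's floor, where it touched at about 6 N. I then drew it back under the lip with 6–7 N, and the pictures show it seated there.
- **Closing the lever:** I swung the lever over centre and pressed it onto its stop with about 11 N. The grip stopped within 1 mm of the fully-down height.
- **Last checks:** The final pictures show the bar under the lip and the gap closed to roughly 1.5 mm.
    - The lever-down angle comes from touch only, because the hand hid the grip in the last views.
    - The squeeze on the packing is judged from the gap, not measured.
    - The lever felt lighter near over-centre than I expected, about 1–2 N, but the pictures showed the bar still hooked.
- **Bystanders:** I worked well clear of the oil can, scriber tin and bolt and touched none of them. I did not measure their positions again.

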